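# Square two graphite slabs in the corner jig

## Task

Take the two dark graphite slabs off the sloping wooden stand and stack them flat in the metal corner jig, the wide one first and the narrow one on top, with their lengths along the long fence. Square each slab as you stack it, the wide one before you take the narrow one: its long side pushed flush against the long fence and its end flush against the end fence. Leave the wax, the tape roll and the jar where they are.

Things in the scene. Friction and masses are not known exactly. Their poses are not given: they have to be found in the camera images.
- wide_slab: plain dark grey rectangular graphite slab, 140 long x 60 wide x 12 mm thick, about 0.18 kg. Origin at its middle; x along its length, y across its width, z through its thickness. It starts lying on a rib of the stand, its length up the 30 degree slope, its +x end uphill (away from the robot).
- narrow_slab: the same but only 42 mm wide: 140 x 42 x 12 mm, about 0.13 kg. Origin at its middle; x along its length, y across its width, z through its thickness. It starts on the stand's other rib; which slab lies left or right varies.
- stand: fixed wooden stand, 220 (y) x 155 mm (x), sloping 30 degrees, low edge at -x towards the robot, high edge 95 mm up. Origin on the worktop under its middle. The slabs lie at y about +60 and -60 mm on ribs 26 mm wide and 22 mm high, so a slab's long sides are free and fingertips may reach 20 mm below its underside. A lip at the low edge stands 8 mm up the slabs' low ends.
- jig: fixed metal corner jig: flat base 200 (x) x 150 (y) x 10 mm, its top 10 mm above the worktop, with two fences 12 mm thick that stand 32 mm above the base: the long fence along its right edge (-y), the end fence along its far edge (+x). The near and left sides are open. Origin under the base's middle, z up.
- jig_corner (a point): where the fences' inner faces meet the base's top; axes as the jig's. Long fence: inner face y = 0, x -150 to -10 mm. End fence: inner face x = 0, y 9 to 114 mm. The base reaches to x = -188 and y = 138 mm. A squared slab, length along x, has its middle at x = -70 mm and y = half its width; z = 6 mm on the base, 18 mm on the other slab.
- wax_block: bystander: yellow block of wax, 43 x 64 x 26 mm, loose, beyond the gap between jig and stand. Origin under its middle.
- tape_roll: bystander: blue roll of tape lying flat, 67 mm across, 19 mm high, loose, on the robot's side of the stand. Origin under its middle.
- frit_jar: bystander: glass jar with a yellow lid, 64 mm across, 92 mm high, loose, beyond the stand. Origin under its middle.

How it is judged:
On the way:
1. the wide slab lies flat on the jig's base, flush against both fences, while the narrow one is still on the stand (x of wide_slab in the frame of jig_corner between -0.073 and -0.067 m and y of wide_slab in the frame of jig_corner between 0.027 and 0.033 m and z of wide_slab in the frame of jig_corner between 0.003 and 0.009 m and angle between the x axis of wide_slab and the x axis of jig_corner, either way round below 0.03 rad and angle between the z axis of wide_slab and the z axis of jig_corner, either way round below 0.03 rad and linear speed of wide_slab below 0.01 m/s and distance of narrow_slab from where it was at the start of the episode below 0.03 m), for 0.2 s.
At the end, for the whole second after the job is handed in: Both slabs lie flat in the jig and at rest, the wide one on the base and the narrow one on top of it, lengths along the long fence, each flush against both fences: within 3 mm of touching each fence and of its height, and within 0.03 rad of square and level (x of wide_slab in the frame of jig_corner between -0.073 and -0.067 m and y of wide_slab in the frame of jig_corner between 0.027 and 0.033 m and z of wide_slab in the frame of jig_corner between 0.003 and 0.009 m and angle between the x axis of each of wide_slab, narrow_slab and the x axis of jig_corner, either way round below 0.03 rad and angle between the z axis of each of wide_slab, narrow_slab and the z axis of jig_corner, either way round below 0.03 rad and linear speed of each of wide_slab, narrow_slab below 0.01 m/s and x of narrow_slab in the frame of jig_corner between -0.073 and -0.067 m and y of narrow_slab in the frame of jig_corner between 0.018 and 0.024 m and z of narrow_slab in the frame of jig_corner between 0.015 and 0.021 m).
It fails at once if the yellow wax block is moved more than 30 mm (distance of wax_block from where it was at the start of the episode above 0.03 m).
It fails at once if the blue tape roll is moved more than 30 mm (distance of tape_roll from where it was at the start of the episode above 0.03 m).
It fails at once if the frit jar is moved more than 30 mm (distance of frit_jar from where it was at the start of the episode above 0.03 m).
It also fails if it takes over 72 s, if anything falls off the work surface, if the arm or the gripper's body presses on something with over 40 N, if the wrist force passes 120 N, or if a joint passes its speed limit or range.

## Robot

A 6-joint arm with a two-finger parallel gripper is mounted at the origin on a cart in front of the work surface, level with it; the furniture and walls round the work are solid. World frame = base frame: x ahead of the robot, y to its left, z up, the work surface at z = 0. Lengths are in m, angles in rad, forces in N, time in s.
With the tool pointing down it reaches from about 0.35 to 0.775 m from the base axis. Payload 5.5 kg.
Tool frame: the origin (TCP) lies between the finger pads; the fingertips stand 19 mm ahead of it and the grasp point (between the pads) is the TCP (env.tcp_to_tips is the distance from the TCP to the fingertips, in m); z points along the fingers, y is the direction in which the jaws open and shut (so a half turn about z gives the same grasp; the last joint's range is limited). The gripper opens to 85 mm and grips with 20 to 120 N. Pads are 22 mm wide; open, the fingers measure 114 mm over their backs; the gripper's body (76 mm by 85 mm) begins 54 mm behind the grasp point. The pads swing forward as they close: fully open they stand 13 mm farther back than shut.
Start: joints at [-1.461, 0.313, 0.046, 1.304, 0, 1.431], TCP at [0.142, -0.557, 0.226] pointing down, gripper open.
Joint ranges: [-2.76, 2.76], [-0.86, 1.69], [-1.03, 1.26], [-2.2, 2.34], [-1.47, 1.5], [-3.14, 3.14]. Speed limits (rad/s): [2.57, 2.57, 3.14, 3.14, 3.14, 3.14].

## Interface

Orientations are given as a unit quaternion [w, x, y, z].
In Python, from workcell import env, eyes, job gives the robot as it stands. The module is installed in compiled form; this text tells all that it offers.
- The arm moves only by the tool move_arm, never from a script. Its argument "commands" is a list of rows, each a list of 3 entries, a list of its own where there are three numbers: the shift along the world's x, y, z as a fraction of full scale, then the turn, a rotation vector about the world's x, y, z as a fraction of full scale, then the gripper command: -1 is shut, 1 is fully open, values between are in proportion. In form: [[[x, y, z], [wx, wy, wz], gripper], ...]. A call has 1 to 5 rows; each row shifts and turns the commanded pose from where the row before left it; what a row does not reach is not made up. Full scale, the value 1, is 0.04 m for a shift and 8 degrees for a turn. A row lasts 1/10 s, in which the tool goes at most 50 mm and 8.59 degrees, less where a joint would pass 70% of its speed; a pose out of reach is approached as far as the arm can. A call with a number of a shift or a turn outside -1 to 1 is refused whole. A call with a gripper value outside its range is refused whole. The fingers move at their own pace and stop on an object; "newtons" is the grip in N (left out, the last holds). Time passes only in rows, so rows that do not move let the fingers close. It gives the time, the measured TCP pose, the force and the opening at its end, in the units of the state.
- env.get_state(): the state, without advancing time (a new reading comes with each control period).
- eyes.read_camera(name): name is "side" or "top"; returns a dict with "frame" (480x640x3 uint8, red, green, blue), "mtx" (3x3 intrinsics, pixels), "camera_from_world" (4x4, takes a point from world to camera coordinates). Camera axes: x right, y down, z forward; pixel columns grow to the right and rows downward; lengths in m; the calibration is good to about 2 mm. A picture is of the moment at which its call begins. There is no depth.
- job.hand_in(): hands the job in, once; it reports no verdict.
The state is a dict: "clock": time; "joint_pos": joint angles; "qvel": joint speeds; "tau": joint torques, N m; "tcp_pos": TCP position; "orientation": TCP orientation; "wrist_force": force on the tool from outside, world axes, zero at the start; "ft_torque": the same for the moment, N m; "finger_gap": finger opening in m.
Only numpy, scipy, OpenCV 4.12 (cv2) and the standard library are available. Lean on these libraries where they do the work, as an engineer would, in place of code of your own. Each camera call takes 0.05 s, during which the arm holds its last target.

## Working session

There is one attempt and no reset: what is moved stays moved. The work goes in short steps, Python scripts to look and compute and a tool call to move; the robot and the scene stay as the last step left them, time stands still between calls to the robot, and variables do not carry over. Pictures are saved under pics/ and viewed, and the job is handed in when it is done.

Besides the shell and the picture viewer there is one more tool, called after ">>>" in YAML: its name, and indented under it one key for each argument. move_arm: Moves the arm, as the interface text tells. Its arguments: {"type":"object","properties":{"commands":{"type":"array","items":{"type":"array"}},"newtons":{"type":"number"}},"required":["commands"]}

```bash
mkdir -p pics
python3 - <<'E'
from workcell import env, eyes, job
import cv2,numpy as np
for n in ("side","top"):
    r=eyes.read_camera(n); cv2.imwrite(f"pics/{n}0.png",r["frame"][:,:,::-1]); np.savez(f"{n}0.npz",**r)
    print(n,np.round(r["mtx"],1).tolist(),np.round(r["camera_from_world"],4).tolist())
s=env.get_state()
for k,v in s.items(): print(k,np.round(v,4))
E
```

```text
side [[503.7, 0.0, 321.3], [0.0, 503.7, 241.8], [0.0, 0.0, 1.0]] [[-0.772, -0.6354, -0.0153, 0.4849], [-0.5212, 0.6466, -0.557, 0.276], [0.3638, -0.422, -0.8304, 1.0126], [0.0, 0.0, 0.0, 1.0]]
top [[514.4, 0.0, 315.4], [0.0, 514.4, 235.0], [0.0, 0.0, 1.0]] [[0.1303, -0.9915, 0.0022, 0.0391], [-0.9657, -0.1274, -0.2263, 0.5697], [0.2247, 0.0274, -0.974, 0.8985], [0.0, 0.0, 0.0, 1.0]]
clock 0.1
joint_pos [-1.4606  0.3139  0.0451  1.3036  0.      1.4312]
qvel [-0.002  -0.002   0.0011 -0.001   0.0001  0.0001]
tau [ 8.00000e-04 -4.81727e+01  2.99243e+01  1.27000e-02 -1.00000e-04
 -0.00000e+00]
tcp_pos [ 0.1421 -0.5567  0.2249]
orientation [-8.000e-04  9.922e-01  1.246e-01  0.000e+00]
wrist_force [0.2857 1.1536 0.195 ]
ft_torque [ 0.0282  0.0495 -0.0126]
finger_gap 0.0857
```

View pics/top0.png

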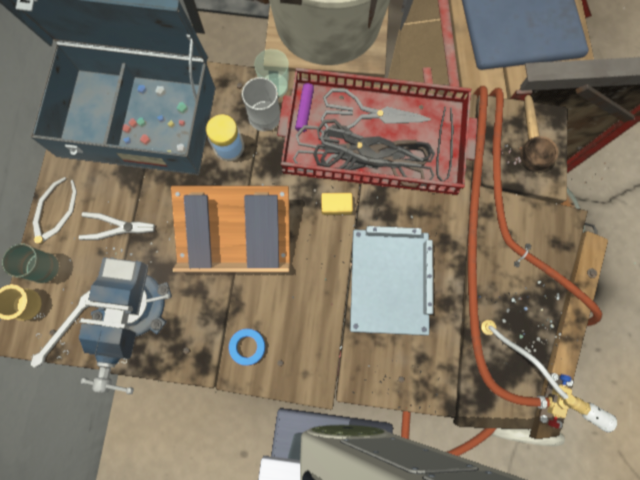

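View pics/side0.png

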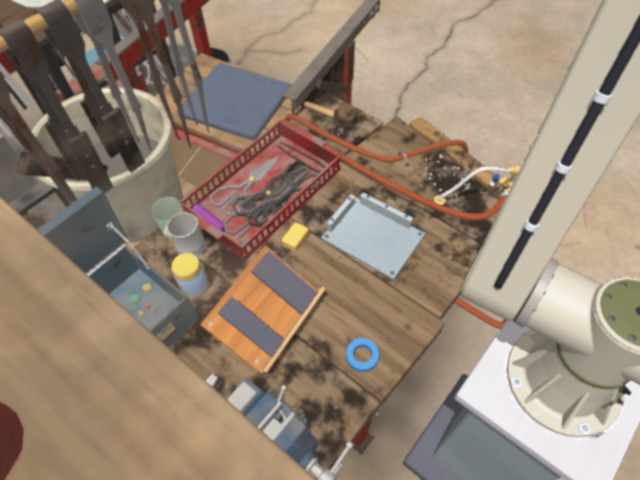

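The top view shows the wide slab at about (262,231), the narrow one at (198,231), and the jig at (392,282) with its fences on the far and right edges. The wax is at (337,203), the tape at (247,347) and the jar at (224,135). I'll zoom in next.

Run:
```python
import cv2,numpy as np
for n,(x0,y0,x1,y1) in dict(top=(165,175,305,280),side=(195,240,335,375)).items():
    f=np.load(f"{n}0.npz")["frame"][y0:y1,x0:x1,::-1]; cv2.imwrite(f"pics/{n}_st.png",cv2.resize(f,None,fx=4,fy=4,interpolation=cv2.INTER_CUBIC))
for n,(x0,y0,x1,y1) in dict(top=(335,215,445,345),side=(310,180,435,285)).items():
    f=np.load(f"{n}0.npz")["frame"][y0:y1,x0:x1,::-1]; cv2.imwrite(f"pics/{n}_jig.png",cv2.resize(f,None,fx=4,fy=4,interpolation=cv2.INTER_CUBIC))
```

```text
(no output)
```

View pics/top_st.png

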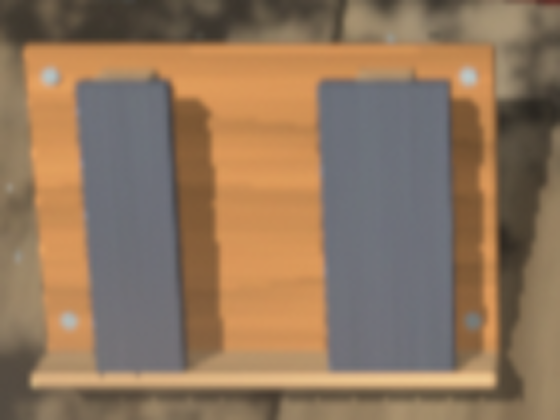

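View pics/side_st.png

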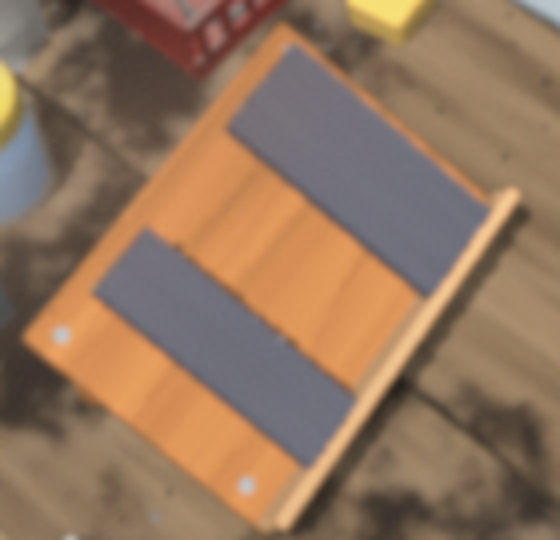

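View pics/top_jig.png

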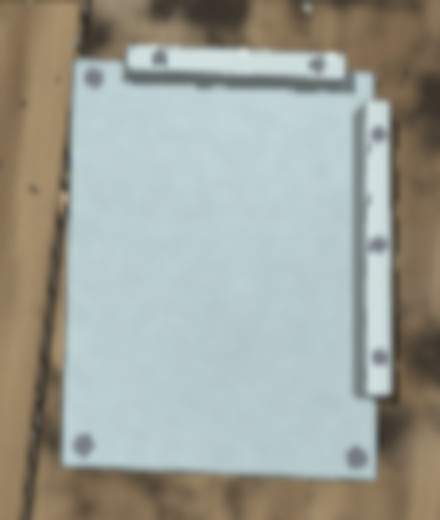

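View pics/side_jig.png

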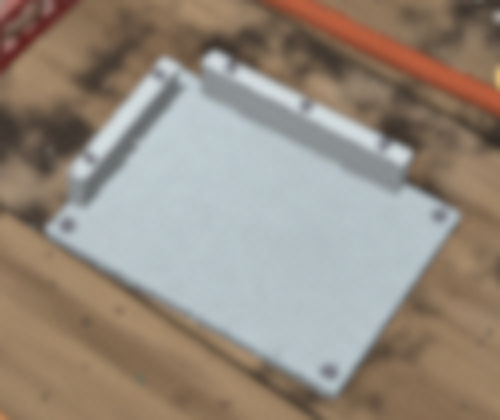

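```bash
cat > h.py <<'E'
import cv2,numpy as np
C={n:np.load(f"{n}0.npz") for n in("top","side")}
def P(n): return C[n]["mtx"]@C[n]["camera_from_world"][:3]
def tri(a,b):
    X=cv2.triangulatePoints(P("top"),P("side"),np.array(a,float).reshape(2,1),np.array(b,float).reshape(2,1))[:,0]
    return X[:3]/X[3]
def z2p(p,o): return ((p[0]+.5)/4-.5+o[0],(p[1]+.5)/4-.5+o[1])
def ray(n,p,z):
    c=C[n]; T=c["camera_from_world"];R=T[:3,:3];t=T[:3,3]
    d=R.T@np.linalg.inv(c["mtx"])@np.array([p[0],p[1],1.]); o=-R.T@t
    return o+d*(z-o[2])/d[2]
def rep(n,X):
    x=P(n)@np.append(X,1); return x[:2]/x[2]
E
python3 - <<'E'
from h import *
np.set_printoptions(precision=4,suppress=True)
T=(165,175);S=(195,240)
for name,t,s in [("wide",[(319,81),(449,81),(455,370),(330,370)],[(230,128),(294,46),(492,212),(428,295)]),
                 ("narrow",[(77,84),(168,82),(186,370),(97,370)],[(93,290),(148,231),(355,402),(307,465)])]:
    Q=[]
    for a,b in zip(t,s):
        a=z2p(a,T);b=z2p(b,S);X=tri(a,b);Q.append(X)
        print(name,X,rep("top",X)-a,rep("side",X)-b)
    Q=np.array(Q);print("c",Q.mean(0),"len",np.linalg.norm(Q[0]-Q[3]),np.linalg.norm(Q[1]-Q[2]),"w",np.linalg.norm(Q[0]-Q[1]),np.linalg.norm(Q[2]-Q[3]))
    l=(Q[0]+Q[1]-Q[2]-Q[3]);w=Q[0]+Q[3]-Q[1]-Q[2];print("yaw",np.arctan2(l[1],l[0]),"slope",np.degrees(np.arctan2(l[2],np.hypot(l[0],l[1]))),"yaw w",np.arctan2(-w[0],w[1]), "tilt",w[2])
T=(335,215);S=(310,180)
for nm,a,b in [("FL",(76,58),(47,230)),("NL",(63,465),(335,395)),("NR",(376,478),(460,214)),
  ("EF l",(127,75),(80,185)),("EF r",(345,80),(182,75)),("LF far",(367,100),(203,82)),("LF near",(365,395),(402,165))]:
    a=z2p(a,T);b=z2p(b,S);X=tri(a,b);print(nm,X,rep("top",X)-a,rep("side",X)-b)
E
```

```text
wide [0.6064 0.2495 0.108 ] [0.1214 0.4878] [-0.4236 -0.1889]
wide [0.615  0.1912 0.1068] [0.0552 0.2192] [-0.1863 -0.0809]
wide [0.4939 0.1751 0.0402] [0.0528 0.2032] [-0.182 -0.064]
wide [0.4871 0.2341 0.0414] [-0.1009 -0.3824] [0.3506 0.1251]
c [0.5506 0.2125 0.0741] len 0.13751339423380604 0.13910075246809875 w 0.05894638490704469 0.0594067796959568
yaw 0.130400371999083 slope 28.78066243039728 yaw w 0.13091022771871766 tilt 0.002387392645394719
narrow [0.5917 0.3585 0.1102] [-0.1242 -0.488 ] [0.4436 0.2026]
narrow [0.5975 0.318  0.1065] [0.101  0.4066] [-0.3631 -0.1656]
narrow [0.4783 0.3022 0.0384] [-0.054  -0.2065] [0.1945 0.0716]
narrow [0.4727 0.3431 0.0425] [-0.1179 -0.4489] [0.4297 0.1604]
c [0.5351 0.3304 0.0744] len 0.1378325467374923 0.1381990315454435 w 0.04107766248447654 0.04156253866659462
yaw 0.12990208941622605 slope 29.472838961649128 yaw w 0.1391730601691249 tilt 0.007864064587789411
FL [0.5949 0.0405 0.0062] [0.0485 0.1878] [-0.1581 -0.0588]
NL [0.3961 0.024  0.0035] [-0.025  -0.0921] [0.0818 0.0213]
NR [ 0.4092 -0.1248  0.005 ] [0.     0.0001] [-0.0001 -0.    ]
EF l [0.585  0.0173 0.0343] [-0.286  -1.0665] [0.8895 0.3151]
EF r [ 0.5949 -0.09    0.0275] [0.1499 0.5805] [-0.4667 -0.1631]
LF far [ 0.59   -0.1051  0.0102] [0.244  0.9519] [-0.7666 -0.2646]
LF near [ 0.4448 -0.1088  0.0411] [-0.1206 -0.4393] [0.3657 0.0932]
```

Triangulated so far:

| Item | Position | Yaw |
|---|---|---|
| Wide slab, top middle | about (0.551, 0.212, 0.074) | 0.13 |
| Narrow slab, top middle | about (0.535, 0.330, 0.074) | not set |
| Jig | not set | about 0.085 |

Heights read about 5 mm low at the jig. I'll fit the jig now, then hover over the slab and check the calibration against the fingertips.

Run:
```python
from h import *
np.set_printoptions(precision=4,suppress=True)
T=(335,215);S=(310,180)
m=dict(FL=(.012,.138),NL=(-.188,.138),NR=(-.188,-.012))
pk=dict(top=dict(FL=(76,58),NL=(63,465),NR=(376,478)),side=dict(FL=(47,230),NL=(335,395),NR=(460,214)))
for z in(.01,.005):
  for n,o in(("top",T),("side",S)):
    W=np.array([ray(n,z2p(pk[n][k],o),z)[:2] for k in m]);M=np.array([m[k] for k in m])
    A,B=M-M.mean(0),W-W.mean(0)
    th=np.arctan2((A[:,0]*B[:,1]-A[:,1]*B[:,0]).sum(),(A*B).sum())
    R=np.array([[np.cos(th),-np.sin(th)],[np.sin(th),np.cos(th)]]);t=W.mean(0)-R@M.mean(0)
    print(z,n,"corner",t,"yaw",th,"res",(W-(M@R.T+t)).ravel())
```

```text
0.01 top corner [ 0.5945 -0.097 ] yaw 0.0839715225366127 res [-0.0006 -0.0006 -0.0001 -0.0004  0.0007  0.001 ]
0.01 side corner [ 0.5932 -0.0951] yaw 0.08080624660573996 res [-0.0012 -0.001   0.      0.0002  0.0012  0.0008]
0.005 top corner [ 0.5952 -0.0976] yaw 0.08397152253661293 res [ 0.     -0.0003 -0.0004 -0.0001  0.0004  0.0005]
0.005 side corner [ 0.5947 -0.098 ] yaw 0.0808062466057398 res [-0.0006 -0.0007 -0.0003  0.0005  0.0009  0.0003]
```

>>> move_arm:
  commands:
    - [[0.6, 0.7, 0.3], [0, 0, 0], 1]
    - [[0.7, 0.8, 0.2], [0, 0, 0], 1]
    - [[0.8, 0.9, 0.2], [0, 0, 0], 1]
    - [[0.8, 0.9, 0.1], [0, 0, 0], 1]
    - [[0.8, 0.9, 0], [0, 0, 0], 1]
  newtons: 60

```text
clock: 0.6
tcp_pos: [0.291, -0.3879, 0.2581]
orientation: [0.0, 0.992, 0.124, 0.0]
wrist_force: [0.6, -0.5, -0.8]
finger_gap: 0.0856
```

>>> move_arm:
  commands:
    - [[0.6, 0.9, 0], [0, 0, 0], 1]
    - [[0.6, 0.9, 0], [0, 0, 0], 1]
    - [[0.6, 0.9, 0], [0, 0, 0], 1]
    - [[0.6, 0.9, 0], [0, 0, -0.2], 1]
    - [[0.6, 0.9, 0], [0, 0, -0.2], 1]

```text
clock: 1.1
tcp_pos: [0.4106, -0.2075, 0.2575]
orientation: [-0.0, 0.995, 0.096, -0.0]
wrist_force: [0.9, -1.1, 0.4]
finger_gap: 0.0854
```

>>> move_arm:
  commands:
    - [[0.5, 1, 0], [0, 0, -0.2], 1]
    - [[0.5, 1, 0], [0, 0, -0.2], 1]
    - [[0.5, 1, 0], [0.0, -0.2, -0.06], 1]
    - [[0.4, 1, 0], [0.09, -0.69, 0], 1]
    - [[0.2, 1, 0], [0.09, -0.69, 0], 1]

```text
clock: 1.6
tcp_pos: [0.4957, -0.0073, 0.2573]
orientation: [-0.006, 0.992, 0.065, 0.112]
wrist_force: [0.3, 0.3, -0.3]
finger_gap: 0.0853
```

>>> move_arm:
  commands:
    - [[0.2, 1, 0], [0.09, -0.69, 0], 1]
    - [[0.2, 1, 0], [0.09, -0.69, 0], 1]
    - [[0, 1, 0], [0.09, -0.69, 0], 1]

```text
clock: 1.9
tcp_pos: [0.5106, 0.1123, 0.2582]
orientation: [-0.015, 0.965, 0.062, 0.256]
wrist_force: [1.0, 0.1, -0.6]
finger_gap: 0.0857
```

Run:
```python
from workcell import env
import numpy as np
from scipy.spatial.transform import Rotation as R
s=env.get_state();q=s["orientation"];print(s["tcp_pos"],q);print(R.from_quat(q[[1,2,3,0]] if hasattr(q,'shape') else [q[1],q[2],q[3],q[0]]).as_matrix().round(4))
th=.13;a=np.radians(30)
z=np.array([np.sin(a)*np.cos(th),np.sin(a)*np.sin(th),-np.cos(a)]);y=np.array([np.sin(th),-np.cos(th),0]);x=np.cross(y,z)
Rt=np.c_[x,y,z];Rc=R.from_quat([q[1],q[2],q[3],q[0]])
print(Rt.round(4)); print("turn frac",((R.from_matrix(Rt)*Rc.inv()).as_rotvec(degrees=True)/8).round(3))
```

```text
[0.51055925 0.11228672 0.25820499] [-0.01511358  0.96461817  0.06191188  0.25583254]
[[ 0.8614  0.1272  0.4917]
 [ 0.1117 -0.9919  0.0608]
 [ 0.4954  0.0025 -0.8686]]
[[ 0.8587  0.1296  0.4958]
 [ 0.1123 -0.9916  0.0648]
 [ 0.5     0.     -0.866 ]]
turn frac [ 0.023 -0.035  0.018]
```

>>> move_arm:
  commands:
    - [[0, 0.8, -0.3], [0.02, -0.03, 0.02], 1]
    - [[0, 0.8, -0.6], [0, 0, 0], 1]
    - [[-0.1, 0.75, -0.9], [0, 0, 0], 1]
    - [[0, 0, -0.4], [0, 0, 0], 1]
    - [[0, 0, 0], [0, 0, 0], 1]

```text
clock: 2.4
tcp_pos: [0.5082, 0.173, 0.1656]
orientation: [-0.023, 0.964, 0.086, 0.251]
wrist_force: [0.1, 0.1, -0.5]
finger_gap: 0.0851
```

Run:
```python
from workcell import env, eyes
import cv2,numpy as np
for n,(x0,y0,x1,y1) in dict(top=(165,150,325,270),side=(195,210,355,330)).items():
    r=eyes.read_camera(n);np.savez(f"{n}1.npz",**r)
    f=r["frame"][y0:y1,x0:x1,::-1]; cv2.imwrite(f"pics/{n}1.png",cv2.resize(f,None,fx=4,fy=4,interpolation=cv2.INTER_CUBIC))
print(env.get_state()["tcp_pos"],env.tcp_to_tips)
```

```text
[0.51133066 0.17296968 0.16973476] 0.019
```

View pics/top1.png

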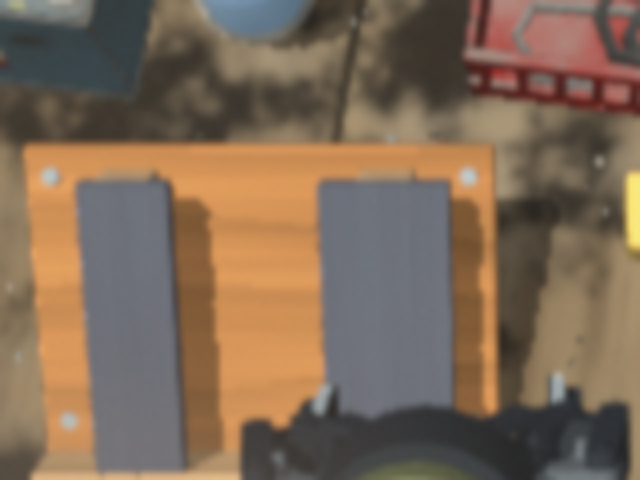

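View pics/side1.png

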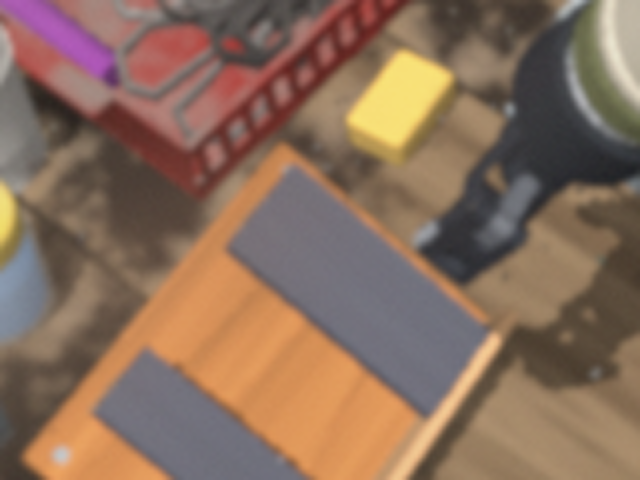

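```bash
cat > st.py <<'E'
from workcell import env
import numpy as np,sys
from scipy.spatial.transform import Rotation as R
def st(yaw=.13,pitch=30):
    s=env.get_state();q=s["orientation"];Rc=R.from_quat([q[1],q[2],q[3],q[0]])
    a=np.radians(pitch);z=np.array([np.sin(a)*np.cos(yaw),np.sin(a)*np.sin(yaw),-np.cos(a)]);y=np.array([np.sin(yaw),-np.cos(yaw),0])
    Rt=np.c_[np.cross(y,z),y,z]
    print("t",round(s["clock"],2),"tcp",np.round(s["tcp_pos"],4),"gap",round(s["finger_gap"],4),"F",np.round(s["wrist_force"],1),"\nj",np.round(s["joint_pos"],3))
    print("turn frac",((R.from_matrix(Rt)*Rc.inv()).as_rotvec(degrees=True)/8).round(3))
    return s,Rt
if __name__=="__main__": st(*map(float,sys.argv[1:]))
E
python3 st.py
```

```text
t 2.5 tcp [0.5113 0.173  0.1697] gap 0.0856 F [0.6 0.3 1. ] 
j [ 1.760e-01 -1.030e-01 -7.190e-01  4.370e-01  2.000e-03  3.141e+00]
turn frac [-0.003 -0.046 -0.345]
```

Joint 6 is at its limit, so I'll make a half turn about the tool axis, which gives the same grasp.

>>> move_arm:
  commands:
    - [[0, 0, 1], [-0.496, -0.065, 0.866], 1]
    - [[0, 0, 0], [-0.496, -0.065, 0.866], 1]
    - [[0, 0, 0], [-0.496, -0.065, 0.866], 1]
    - [[0, 0, 0], [-0.496, -0.065, 0.866], 1]
    - [[0, 0, 0], [-0.496, -0.065, 0.866], 1]

```text
clock: 3.0
tcp_pos: [0.5129, 0.1727, 0.2124]
orientation: [0.069, 0.876, 0.411, 0.241]
wrist_force: [0.2, -0.4, -0.0]
finger_gap: 0.0855
```

>>> move_arm:
  commands:
    - [[0, 0, 0], [-0.496, -0.065, 0.866], 1]
    - [[0, 0, 0], [-0.496, -0.065, 0.866], 1]
    - [[0, 0, 0], [-0.496, -0.065, 0.866], 1]
    - [[0, 0, 0], [-0.496, -0.065, 0.866], 1]
    - [[0, 0, 0], [-0.496, -0.065, 0.866], 1]

```text
clock: 3.5
tcp_pos: [0.5128, 0.1727, 0.2122]
orientation: [0.152, 0.685, 0.685, 0.196]
wrist_force: [0.0, -0.6, 0.2]
finger_gap: 0.0854
```

>>> move_arm:
  commands:
    - [[0, 0, 0], [-0.496, -0.065, 0.866], 1]
    - [[0, 0, 0], [-0.496, -0.065, 0.866], 1]
    - [[0, 0, 0], [-0.496, -0.065, 0.866], 1]
    - [[0, 0, 0], [-0.496, -0.065, 0.866], 1]
    - [[0, 0, 0], [-0.496, -0.065, 0.866], 1]

```text
clock: 4.0
tcp_pos: [0.5128, 0.1728, 0.2122]
orientation: [0.217, 0.41, 0.876, 0.128]
wrist_force: [0.4, -0.3, 0.2]
finger_gap: 0.0854
```

>>> move_arm:
  commands:
    - [[0, 0, 0], [-0.496, -0.065, 0.866], 1]
    - [[0, 0, 0], [-0.496, -0.065, 0.866], 1]
    - [[0, 0, 0], [-0.496, -0.065, 0.866], 1]
    - [[0, 0, 0], [-0.496, -0.065, 0.866], 1]
    - [[0, 0, 0], [-0.496, -0.065, 0.866], 1]

```text
clock: 4.5
tcp_pos: [0.5128, 0.1728, 0.2123]
orientation: [0.256, 0.087, 0.962, 0.044]
wrist_force: [-0.2, -0.9, -0.2]
finger_gap: 0.0857
```

>>> move_arm:
  commands:
    - [[0, 0.4, 0], [-0.496, -0.065, 0.866], 1]
    - [[0, 0.4, 0], [-0.496, -0.065, 0.866], 1]
    - [[0, 0, 0], [0, 0, 0], 1]

```text
clock: 4.8
tcp_pos: [0.5127, 0.2061, 0.2121]
orientation: [0.263, -0.047, 0.964, 0.009]
wrist_force: [0.7, -0.3, -0.2]
finger_gap: 0.0853
```

```bash
sed -i 's/y=np.array(\[np.sin(yaw),-np.cos(yaw),0\])/y=np.array([-np.sin(yaw),np.cos(yaw),0])/' st.py; python3 st.py
```

```text
t 4.8 tcp [0.5127 0.2061 0.2121] gap 0.0853 F [ 0.7 -0.3 -0.2] 
j [ 0.297 -0.108 -0.618  0.538 -0.108  0.172]
turn frac [0.041 0.069 0.253]
```

>>> move_arm:
  commands:
    - [[0.1, 0.03, -0.6], [0.04, 0.07, 0.25], 1]
    - [[0.1, 0.03, -0.9], [0, 0, 0], 1]
    - [[0.2, 0.03, -0.9], [0, 0, 0], 1]
    - [[0, 0, 0], [0, 0, 0], 1]

```text
clock: 5.2
tcp_pos: [0.525, 0.2069, 0.1093]
orientation: [0.253, -0.06, 0.966, 0.015]
wrist_force: [-1.0, 0.1, -1.8]
finger_gap: 0.0856
```

```bash
python3 st.py
cat > shot.py <<'E'
from workcell import eyes
import cv2,numpy as np,sys
# shot.py tag  x0 y0 x1 y1 (top)  x0 y0 x1 y1 (side)
a=sys.argv; t=a[1]; b=list(map(int,a[2:]))
for n,(x0,y0,x1,y1) in dict(top=b[:4],side=b[4:8]).items():
    r=eyes.read_camera(n);np.savez(f"{n}_{t}.npz",**r)
    f=r["frame"][y0:y1,x0:x1,::-1]; cv2.imwrite(f"pics/{n}_{t}.png",cv2.resize(f,None,fx=4,fy=4,interpolation=cv2.INTER_CUBIC))
E
python3 shot.py s2 165 160 325 290 195 220 355 350
```

```text
t 5.2 tcp [0.525  0.2069 0.1093] gap 0.0856 F [-1.   0.1 -1.8] 
j [ 0.273  0.035 -0.758  0.271 -0.074  0.13 ]
turn frac [ 0.016 -0.08   0.041]
```

View pics/top_s2.png

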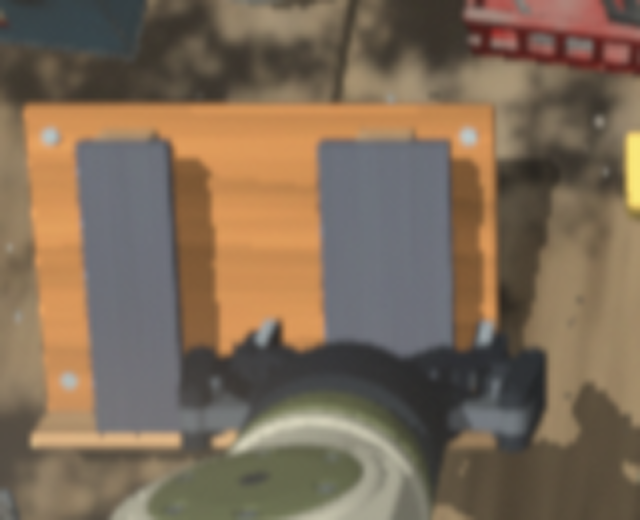

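View pics/side_s2.png

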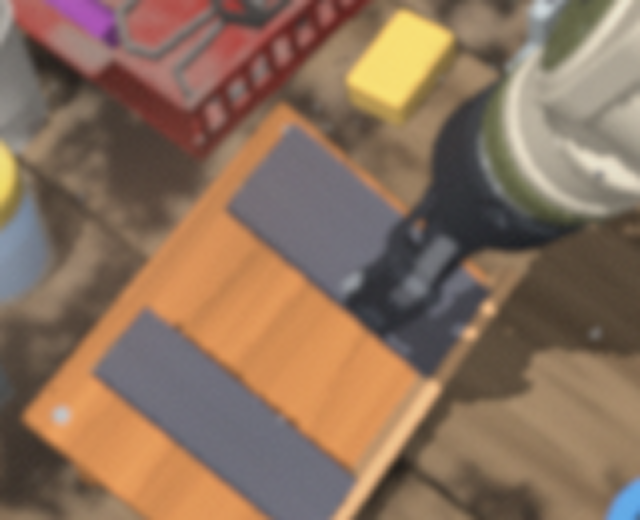

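Run:
```python
from h import *
from st import st
s,Rt=st(); t=s["tcp_pos"]
from scipy.spatial.transform import Rotation as R
q=s["orientation"];Rc=R.from_quat([q[1],q[2],q[3],q[0]]).as_matrix()
for a,b in [((268,330),(350,285)),((272,322),(345,290)),((262,345),(357,278))]:
    X=tri(z2p(a,(165,160)),z2p(b,(195,220)));print(X.round(4),"tool frame",(Rc.T@(X-t)).round(4))
n=-Rt[:,2]; w=np.array([.5506,.2125,.0741]); print("slab centre in tool",(Rc.T@(w-t)).round(4))
X=t+Rc@[0,.05,.01]; print(rep("top",X),rep("side",X))
```

```text
t 5.3 tcp [0.5277 0.208  0.1142] gap 0.0854 F [ 0.5 -0.4  0.5] 
j [ 0.274  0.03  -0.753  0.273 -0.074  0.129]
turn frac [ 0.005 -0.031  0.033]
[0.5134 0.2534 0.1369] tool frame [-0.0038  0.0468 -0.0239]
[0.5183 0.2538 0.1271] tool frame [-0.0033  0.0466 -0.013 ]
[0.5055 0.2529 0.151 ] tool frame [-0.004   0.0473 -0.0401]
slab centre in tool [-0.0003  0.0016  0.0464]
[232.67662578 237.57477948] [277.73507255 296.69860594]
```

The fingers straddle the wide slab, which is centred to about 2 mm. I'll descend along the slope normal and grip.

>>> move_arm:
  commands:
    - [[0.18, 0.04, -0.31], [0, -0.03, 0.03], 1]
    - [[0.18, 0.04, -0.31], [0, 0, 0], 1]
    - [[0.18, 0.03, -0.31], [0, 0, 0], 1]
    - [[0, 0, 0], [0, 0, 0], 1]
    - [[0, 0, 0], [0, 0, 0], 1]

```text
clock: 5.8
tcp_pos: [0.5502, 0.2132, 0.0788]
orientation: [0.26, -0.063, 0.963, 0.017]
wrist_force: [0.2, -0.7, 0.2]
finger_gap: 0.0855
```

>>> move_arm:
  commands:
    - [[0, 0, 0], [0, 0, 0], -0.2]
    - [[0, 0, 0], [0, 0, 0], -0.2]
    - [[0, 0, 0], [0, 0, 0], -1]
    - [[0, 0, 0], [0, 0, 0], -1]
    - [[0, 0, 0], [0, 0, 0], -1]

```text
clock: 6.3
tcp_pos: [0.549, 0.213, 0.0766]
orientation: [0.259, -0.064, 0.964, 0.016]
wrist_force: [-0.3, 0.6, -0.3]
finger_gap: 0.0124
```

```bash
python3 st.py;python3 shot.py s3 165 160 325 290 195 220 355 350
```

```text
t 6.3 tcp [0.549  0.213  0.0766] gap 0.0124 F [-0.3  0.6 -0.3] 
j [ 0.271  0.125 -0.768  0.157 -0.07   0.12 ]
turn frac [ 0.008  0.005 -0.014]
```

View pics/side_s3.png

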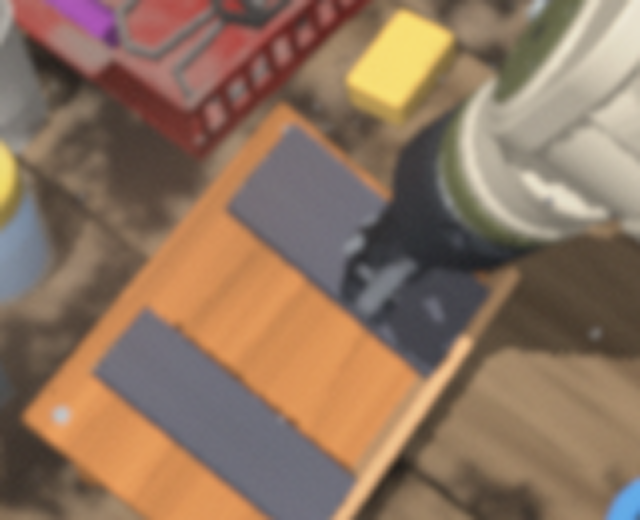

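View pics/top_s3.png

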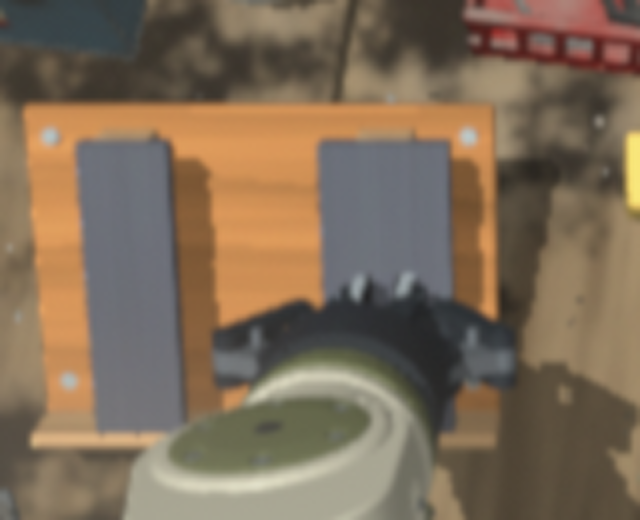

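The gap reads 12 mm, so the fingers closed above the slab without gripping it. I'll triangulate the visible finger features to see where the tips really are.

Run:
```python
import cv2,numpy as np
for n,(x0,y0,x1,y1) in dict(top=(210,215,300,275),side=(260,255,340,320)).items():
    f=np.load(f"{n}_s3.npz")["frame"][y0:y1,x0:x1,::-1].astype(float)
    f=np.clip(255*(f/255)**.6,0,255).astype(np.uint8)
    cv2.imwrite(f"pics/{n}_s3z.png",cv2.resize(f,None,fx=8,fy=8,interpolation=cv2.INTER_CUBIC))
from h import *
from st import st
s,Rt=st(); t=s["tcp_pos"]
for p in ([0,.006,.019],[0,-.006,.019],[0,.006,0],[0,-.006,0],[0,.02,-.054]):
    X=t+Rt@np.array(p); print(p,rep("top",X).round(1),((rep("top",X)-(210,215))*8).round(),((rep("side",X)-(260,255))*8).round())
```

```text
t 6.4 tcp [0.549  0.213  0.0765] gap 0.0001 F [ 0.8 -0.1  0.2] 
j [ 0.271  0.125 -0.768  0.157 -0.07   0.12 ]
turn frac [ 0.009  0.004 -0.014]
[0, 0.006, 0.019] [259.  229.5] [392. 116.] [166. 248.]
[0, -0.006, 0.019] [265.4 229.5] [443. 116.] [191. 215.]
[0, 0.006, 0] [258.  232.4] [384. 139.] [191. 235.]
[0, -0.006, 0] [264.5 232.4] [436. 139.] [216. 201.]
[0, 0.02, -0.054] [246.7 241.2] [294. 209.] [234. 235.]
```

View pics/top_s3z.png

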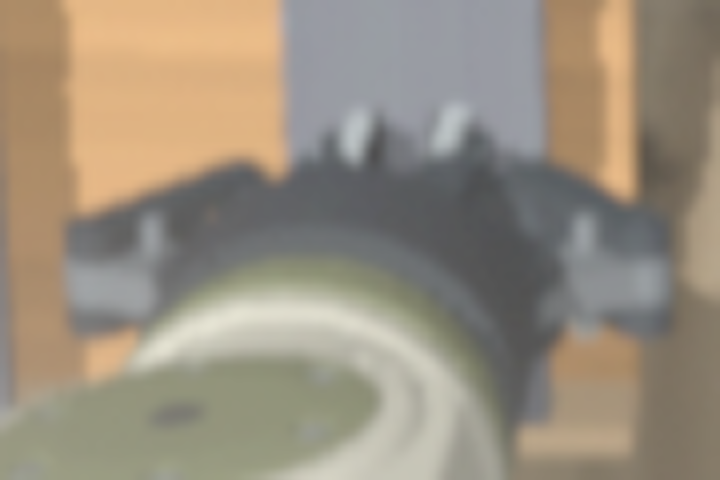

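View pics/side_s3z.png

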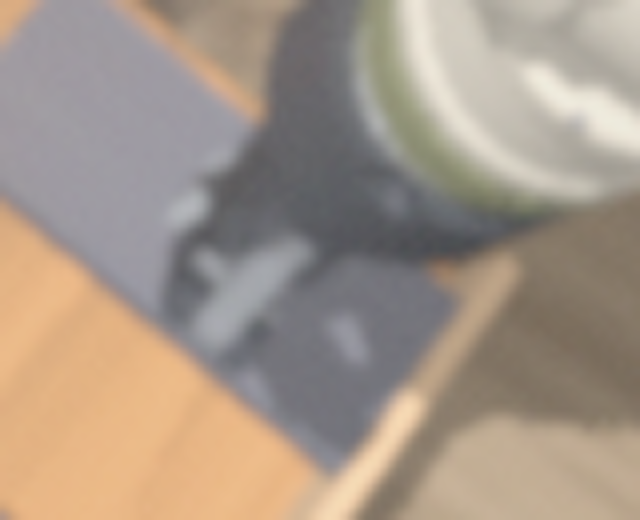

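```bash
python3 - <<'E'
from h import *
from st import st
s,Rt=st(); t=s["tcp_pos"]
f=lambda p,o:((p[0]+.5)/8-.5+o[0],(p[1]+.5)/8-.5+o[1])
for a in((462,105),(450,150),(365,108),(350,155)):
  for b in((205,188),(180,215),(200,250),(225,280),(165,300),(165,330)):
    A=f(a,(210,215));B=f(b,(260,255));X=tri(A,B);e=np.abs(rep("top",X)-A).max()
    if e<1.6: print(a,b,X.round(4),"tool",(Rt.T@(X-t)).round(4),"err",e.round(2))
E
python3 shot.py s4 165 160 325 290 195 220 355 350
python3 - <<'E'
import cv2,numpy as np
for n,(x0,y0,x1,y1) in dict(top=(210,215,300,275),side=(260,255,340,320)).items():
    f=np.load(f"{n}_s4.npz")["frame"][y0:y1,x0:x1,::-1].astype(float)
    f=np.clip(255*(f/255)**.6,0,255).astype(np.uint8)
    cv2.imwrite(f"pics/{n}_s4z.png",cv2.resize(f,None,fx=8,fy=8,interpolation=cv2.INTER_CUBIC))
E
```

```text
t 6.4 tcp [0.549  0.213  0.0765] gap 0.0001 F [ 0.8 -0.1  0.2] 
j [ 0.271  0.125 -0.768  0.157 -0.07   0.12 ]
turn frac [ 0.009  0.004 -0.014]
(462, 105) (205, 188) [0.5599 0.2036 0.0699] tool [-0.005  -0.0107  0.0105] err 0.48
(462, 105) (180, 215) [0.5659 0.2066 0.0514] tool [-0.0013 -0.0085  0.0297] err 0.41
(462, 105) (165, 300) [0.5752 0.2119 0.0017] tool [ 0.015  -0.0045  0.0777] err 0.76
(462, 105) (165, 330) [ 0.5777  0.2135 -0.0157] tool [ 0.0213 -0.0032  0.0941] err 1.49
(450, 150) (200, 250) [0.5565 0.2088 0.0452] tool [ 0.0096 -0.0051  0.0306] err 0.7
(450, 150) (225, 280) [0.5548 0.2085 0.0335] tool [ 0.017  -0.0052  0.0398] err 1.58
(450, 150) (165, 330) [ 0.5683  0.2155 -0.0056] tool [ 0.0242 -0.0001  0.0808] err 0.92
(365, 108) (180, 215) [0.5505 0.2223 0.0923] tool [-0.0102  0.0091 -0.0124] err 0.85
(350, 155) (205, 188) [0.5363 0.2213 0.1182] tool [-0.0109  0.0098 -0.0418] err 0.73
(350, 155) (200, 250) [0.5408 0.225  0.0878] tool [ 0.      0.0129 -0.0131] err 0.49
(350, 155) (165, 300) [0.5492 0.2303 0.0571] tool [0.0076 0.0172 0.0181] err 0.46
(350, 155) (165, 330) [0.5512 0.2321 0.0415] tool [0.0135 0.0187 0.0327] err 0.27
```

View pics/side_s4z.png

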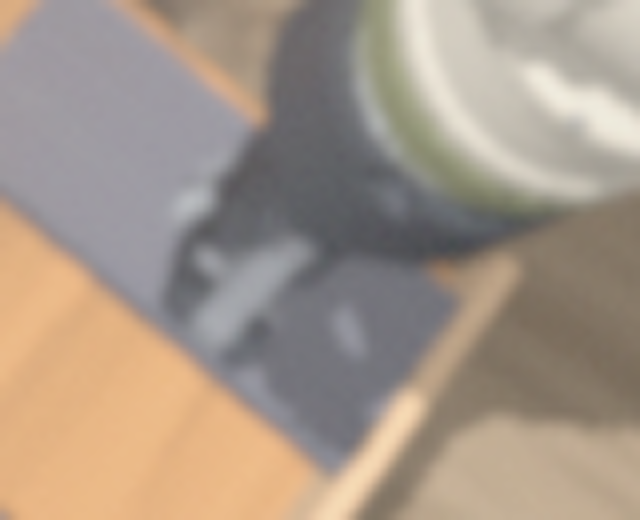

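View pics/top_s4z.png

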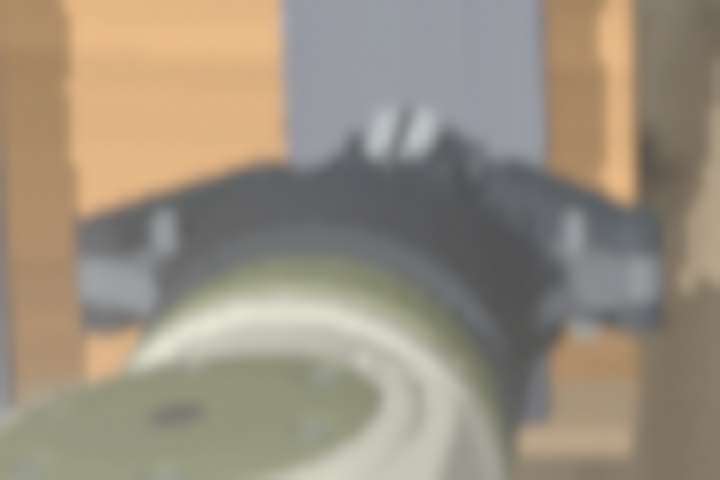

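I'll settle this by touch: fingers shut, probing gently along the slab normal.

>>> move_arm:
  commands:
    - [[0.03, 0, -0.054], [0, 0, 0], -1]
    - [[0.03, 0, -0.054], [0, 0, 0], -1]

```text
clock: 6.7
tcp_pos: [0.5504, 0.2131, 0.0746]
orientation: [0.259, -0.064, 0.964, 0.016]
wrist_force: [-54.3, -10.5, 70.5]
finger_gap: -0.0002
```

>>> move_arm:
  commands:
    - [[0.03, 0, -0.054], [0, 0, 0], -1]
    - [[0.0, 0, 0], [0, 0, 0], -1]

```text
clock: 6.9
tcp_pos: [0.5504, 0.2132, 0.0746]
orientation: [0.26, -0.065, 0.963, 0.016]
wrist_force: [-52.7, -10.8, 66.7]
finger_gap: -0.0001
```

```bash
python3 st.py
```

```text
t 6.9 tcp [0.5504 0.2132 0.0746] gap -0.0001 F [-52.7 -10.8  66.7] 
j [ 0.27   0.13  -0.771  0.147 -0.071  0.118]
turn frac [ 0.013  0.025 -0.024]
```

Contact came at TCP z ≈ 0.0746. That agrees with the camera's slab height, so when shut the tips stand at about the TCP rather than 19 mm ahead of it. I'll back off, open and go deeper.

>>> move_arm:
  commands:
    - [[-0.1, -0.01, 0.2], [0, 0, 0], -1]
    - [[-0.1, -0.01, 0.2], [0, 0, 0], -1]
    - [[-0.1, -0.01, 0.2], [0, 0, 0], 1]
    - [[0, 0, 0], [0, 0, 0], 1]
    - [[0, 0, 0], [0, 0, 0], 1]

```text
clock: 7.4
tcp_pos: [0.5409, 0.2118, 0.0939]
orientation: [0.259, -0.064, 0.964, 0.016]
wrist_force: [-0.1, -0.1, -0.3]
finger_gap: 0.0432
```

>>> move_arm:
  commands:
    - [[0, 0, 0], [0, 0, 0], 1]
    - [[0, 0, 0], [0, 0, 0], 1]
    - [[0, 0, 0], [0, 0, 0], 1]
    - [[0, 0, 0], [0, 0, 0], 1]

```text
clock: 7.8
tcp_pos: [0.5406, 0.2117, 0.0937]
orientation: [0.258, -0.064, 0.964, 0.016]
wrist_force: [0.7, -0.8, 0.0]
finger_gap: 0.0854
```

```bash
python3 st.py; python3 shot.py s5 165 160 325 290 195 220 355 350
```

```text
t 7.8 tcp [0.5406 0.2117 0.0937] gap 0.0854 F [ 0.7 -0.8  0. ] 
j [ 0.273  0.084 -0.761  0.207 -0.072  0.122]
turn frac [ 0.01   0.    -0.014]
```

View pics/side_s5.png

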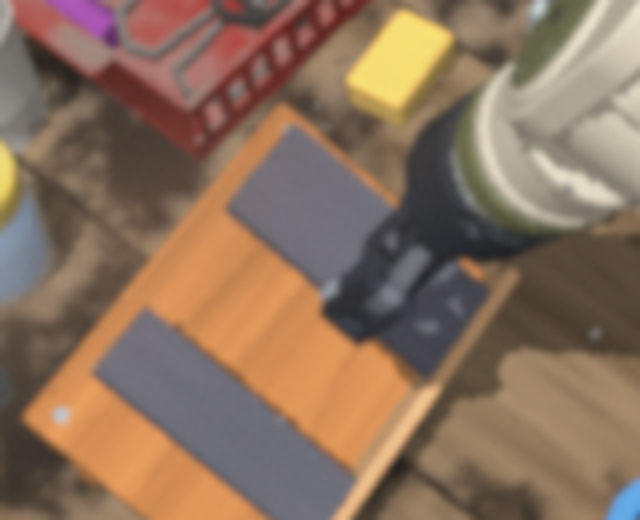

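View pics/top_s5.png

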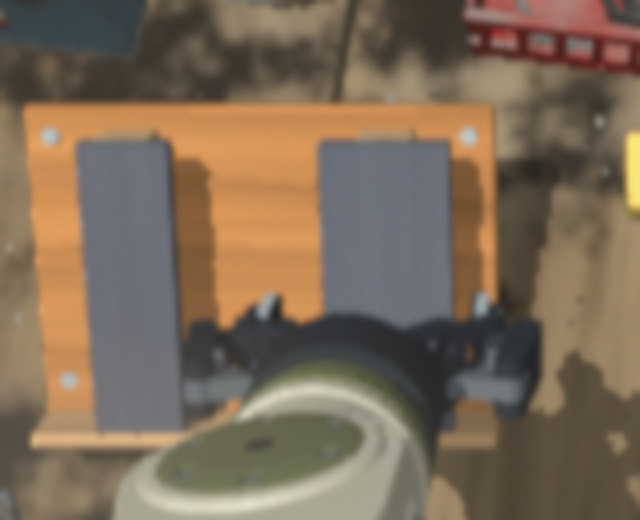

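>>> move_arm:
  commands:
    - [[0.155, 0.02, -0.275], [0, 0, 0], 1]
    - [[0.155, 0.02, -0.275], [0, 0, 0], 1]
    - [[0.155, 0.02, -0.275], [0, 0, 0], 1]
    - [[0, 0, 0], [0, 0, 0], 1]

```text
clock: 8.3
tcp_pos: [0.5588, 0.2139, 0.0593]
orientation: [0.257, -0.064, 0.964, 0.016]
wrist_force: [-1.2, 0.0, 0.2]
finger_gap: 0.0853
```

>>> move_arm:
  commands:
    - [[0, 0, 0], [0, 0, 0], -1]
    - [[0, 0, 0], [0, 0, 0], -1]
    - [[0, 0, 0], [0, 0, 0], -1]
    - [[0, 0, 0], [0, 0, 0], -1]

```text
clock: 8.7
tcp_pos: [0.559, 0.2142, 0.0617]
orientation: [0.259, -0.064, 0.964, 0.016]
wrist_force: [-5.0, -0.9, 5.7]
finger_gap: 0.058
```

Gripped, with a gap of 58 mm. I'll lift along the normal.

>>> move_arm:
  commands:
    - [[-0.12, -0.02, 0.22], [0, 0, 0], -1]
    - [[-0.12, -0.02, 0.22], [0, 0, 0], -1]
    - [[-0.24, -0.03, 0.43], [0, 0, 0], -1]
    - [[-0.24, -0.03, 0.43], [0, 0, 0], -1]
    - [[0, 0, 0.5], [0, 0, 0], -1]

```text
clock: 9.2
tcp_pos: [0.5274, 0.2097, 0.1326]
orientation: [0.257, -0.064, 0.964, 0.016]
wrist_force: [0.8, -0.6, -2.6]
finger_gap: 0.0585
```

```bash
python3 st.py; python3 shot.py s6 165 140 325 270 195 200 355 330
```

```text
t 9.2 tcp [0.5274 0.2097 0.1326] gap 0.0585 F [ 0.8 -0.6 -2.6] 
j [ 0.277  0.005 -0.724  0.326 -0.073  0.124]
turn frac [ 0.015 -0.022 -0.018]
```

View pics/side_s6.png

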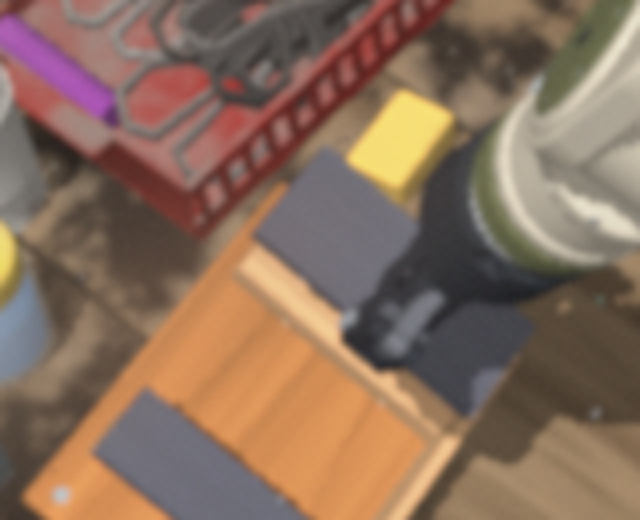

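View pics/top_s6.png

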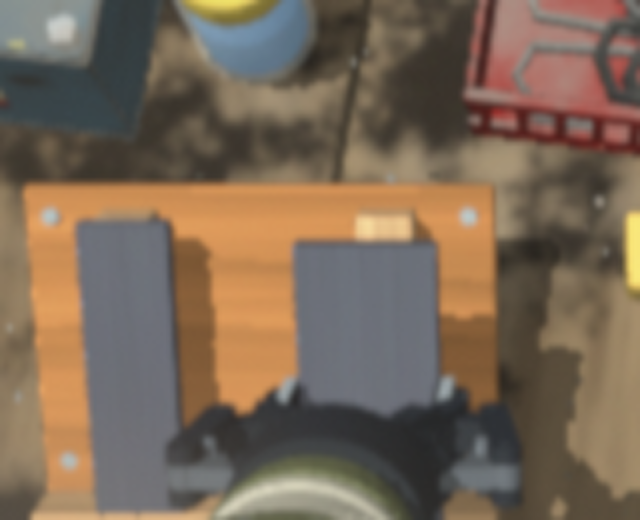

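>>> move_arm:
  commands:
    - [[0, 0, 0.8], [0, 0, 0], -1]
    - [[0, -0.5, 0.4], [-0.1, 0.74, -0.07], -1]
    - [[-0.1, -0.9, 0], [-0.1, 0.74, -0.07], -1]
    - [[-0.1, -0.9, 0], [-0.1, 0.74, -0.07], -1]
    - [[-0.1, -0.9, 0], [-0.1, 0.74, -0.07], -1]

```text
clock: 9.8
tcp_pos: [0.5182, 0.0812, 0.1815]
orientation: [0.052, -0.048, 0.997, -0.002]
wrist_force: [1.2, -1.0, -2.6]
finger_gap: 0.0583
```

>>> move_arm:
  commands:
    - [[-0.1, -0.9, 0], [-0.1, 0.74, -0.07], -1]
    - [[-0.1, -0.9, 0], [0, 0, 0], -1]
    - [[-0.1, -0.8, 0], [0, 0, 0], -1]
    - [[0, 0, 0], [0, 0, 0], -1]

```text
clock: 10.2
tcp_pos: [0.5063, -0.0251, 0.1798]
orientation: [0.001, -0.041, 0.999, -0.008]
wrist_force: [-0.3, 0.7, -1.7]
finger_gap: 0.058
```

```bash
python3 st.py .083 0
```

```text
t 10.2 tcp [ 0.5063 -0.0251  0.1798] gap 0.058 F [-0.3  0.7 -1.7] 
j [-0.199  0.198 -0.22   1.147 -0.015 -0.281]
turn frac [0.11  0.02  0.012]
```

>>> move_arm:
  commands:
    - [[-0.08, -0.09, -0.8], [0.11, 0.02, 0.01], -1]
    - [[0, 0, -0.9], [0, 0, 0], -1]
    - [[0, 0, -0.9], [0, 0, 0], -1]
    - [[0, 0, -0.4], [0, 0, 0], -1]
    - [[0, 0, 0], [0, 0, 0], -1]

```text
clock: 10.7
tcp_pos: [0.5004, -0.0243, 0.0579]
orientation: [-0.002, -0.044, 0.999, 0.001]
wrist_force: [-1.0, 0.1, -3.1]
finger_gap: 0.0583
```

```bash
python3 st.py .083 0; python3 shot.py s7 320 200 460 340 290 140 450 270
```

```text
t 10.7 tcp [ 0.5004 -0.0243  0.0579] gap 0.0583 F [-1.   0.1 -3.1] 
j [-0.21   0.294 -0.417  0.864  0.001 -0.298]
turn frac [-0.018 -0.032 -0.036]
```

View pics/side_s7.png

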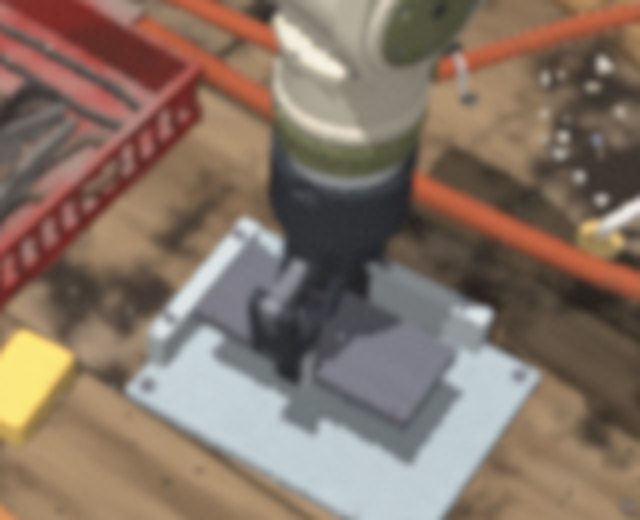

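View pics/top_s7.png

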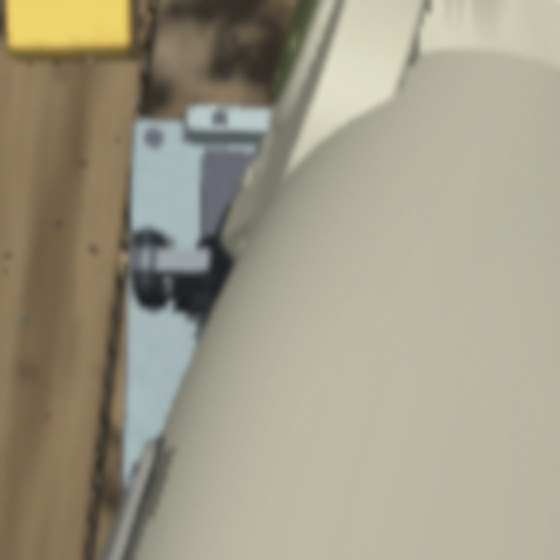

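>>> move_arm:
  commands:
    - [[0, 0, -0.25], [-0.02, -0.03, -0.04], -1]
    - [[0, 0, -0.25], [0, 0, 0], -1]
    - [[0, 0, -0.1], [0, 0, 0], -1]
    - [[0, 0, -0.06], [0, 0, 0], -1]
    - [[0, 0, 0], [0, 0, 0], -1]

```text
clock: 11.3
tcp_pos: [0.5033, -0.0254, 0.0347]
orientation: [0.003, -0.041, 0.999, -0.001]
wrist_force: [-0.1, 0.8, -1.6]
finger_gap: 0.0585
```

```bash
python3 st.py .083 0; python3 shot.py s8 320 200 460 340 290 140 450 270
```

```text
t 11.3 tcp [ 0.5033 -0.0254  0.0347] gap 0.0585 F [-0.1  0.8 -1.6] 
j [-0.209  0.318 -0.451  0.796 -0.001 -0.292]
turn frac [0.013 0.04  0.006]
```

View pics/side_s8.png

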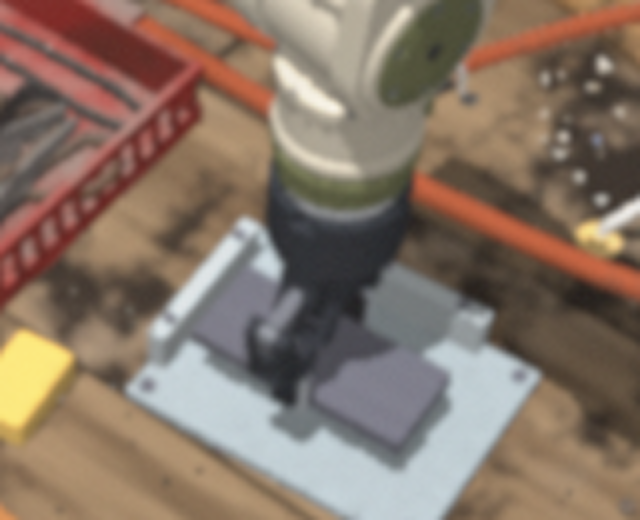

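>>> move_arm:
  commands:
    - [[0, 0, -0.1], [0.01, 0.04, 0], -1]
    - [[0, 0, -0.1], [0, 0, 0], -1]
    - [[0, 0, -0.05], [0, 0, 0], -1]
    - [[0, 0, 0], [0, 0, 0], -1]

```text
clock: 11.8
tcp_pos: [0.5028, -0.0253, 0.0241]
orientation: [-0.0, -0.041, 0.999, -0.0]
wrist_force: [-0.5, 0.3, -2.4]
finger_gap: 0.0581
```

>>> move_arm:
  commands:
    - [[0, 0, -0.06], [0, 0, 0], -1]
    - [[0, 0, 0], [0, 0, 0], -1]

```text
clock: 12.0
tcp_pos: [0.503, -0.0254, 0.022]
orientation: [-0.0, -0.041, 0.999, -0.0]
wrist_force: [0.2, 1.1, -1.9]
finger_gap: 0.0584
```

>>> move_arm:
  commands:
    - [[0, 0, -0.06], [0, 0, 0], -1]
    - [[0, 0, 0], [0, 0, 0], -1]

```text
clock: 12.2
tcp_pos: [0.503, -0.0254, 0.0196]
orientation: [-0.0, -0.041, 0.999, -0.0]
wrist_force: [0.1, -0.1, -2.1]
finger_gap: 0.0581
```

>>> move_arm:
  commands:
    - [[0, 0, -0.08], [0, 0, 0], -1]
    - [[0, 0, 0], [0, 0, 0], -1]

```text
clock: 12.4
tcp_pos: [0.5029, -0.0253, 0.0163]
orientation: [-0.0, -0.041, 0.999, -0.0]
wrist_force: [-0.2, -0.7, -2.6]
finger_gap: 0.0582
```

>>> move_arm:
  commands:
    - [[0, 0, -0.06], [0, 0, 0], -1]
    - [[0, 0, 0], [0, 0, 0], -1]

```text
clock: 12.6
tcp_pos: [0.503, -0.0254, 0.0139]
orientation: [-0.0, -0.041, 0.999, -0.0]
wrist_force: [0.2, -0.3, -2.4]
finger_gap: 0.0583
```

>>> move_arm:
  commands:
    - [[0, 0, -0.05], [0, 0, 0], -1]
    - [[0, 0, 0], [0, 0, 0], -1]

```text
clock: 12.8
tcp_pos: [0.5031, -0.0254, 0.012]
orientation: [-0.0, -0.041, 0.999, -0.0]
wrist_force: [0.0, 0.1, -2.0]
finger_gap: 0.0586
```

>>> move_arm:
  commands:
    - [[0, 0, -0.05], [0, 0, 0], -1]
    - [[0, 0, 0], [0, 0, 0], -1]

```text
clock: 13.0
tcp_pos: [0.5031, -0.0254, 0.01]
orientation: [-0.0, -0.041, 0.999, -0.0]
wrist_force: [-0.0, -0.0, -2.5]
finger_gap: 0.0581
```

>>> move_arm:
  commands:
    - [[0, 0, -0.04], [0, 0, 0], -1]
    - [[0, 0, 0], [0, 0, 0], -1]

```text
clock: 13.2
tcp_pos: [0.5031, -0.0254, 0.0084]
orientation: [-0.0, -0.041, 0.999, -0.0]
wrist_force: [-0.4, 0.5, -1.9]
finger_gap: 0.0581
```

>>> move_arm:
  commands:
    - [[0, 0, -0.03], [0, 0, 0], -1]
    - [[0, 0, 0], [0, 0, 0], -1]

```text
clock: 13.4
tcp_pos: [0.5031, -0.0254, 0.0073]
orientation: [-0.0, -0.041, 0.999, -0.0]
wrist_force: [-0.2, 0.3, -1.3]
finger_gap: 0.0584
```

>>> move_arm:
  commands:
    - [[0, 0, -0.03], [0, 0, 0], -1]
    - [[0, 0, 0], [0, 0, 0], -1]

```text
clock: 13.6
tcp_pos: [0.5031, -0.0254, 0.0061]
orientation: [-0.0, -0.041, 0.999, -0.0]
wrist_force: [-0.9, 0.1, -1.8]
finger_gap: 0.0579
```

>>> move_arm:
  commands:
    - [[0, 0, -0.03], [0, 0, 0], -1]
    - [[0, 0, 0], [0, 0, 0], -1]

```text
clock: 13.8
tcp_pos: [0.5031, -0.0254, 0.0049]
orientation: [-0.0, -0.041, 0.999, -0.0]
wrist_force: [-1.1, 0.7, -1.8]
finger_gap: 0.0581
```

```bash
python3 st.py .083 0; python3 shot.py s9 320 200 460 340 290 140 450 270
```

```text
t 13.8 tcp [ 0.5031 -0.0254  0.0049] gap 0.0581 F [-1.1  0.7 -1.8] 
j [-0.21   0.359 -0.479  0.732 -0.    -0.292]
turn frac [ 0.003 -0.001  0.007]
```

View pics/side_s9.png

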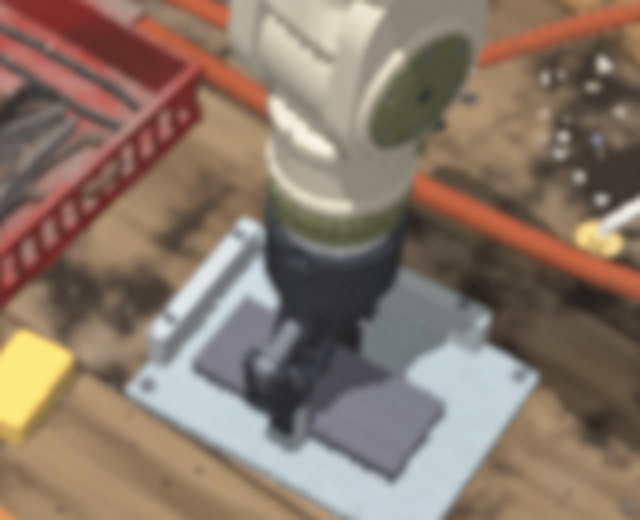

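>>> move_arm:
  commands:
    - [[0, 0, -0.03], [0, 0, 0], -1]
    - [[0, 0, 0], [0, 0, 0], -1]

```text
clock: 14.1
tcp_pos: [0.5031, -0.0254, 0.0037]
orientation: [-0.0, -0.041, 0.999, -0.0]
wrist_force: [-1.1, -1.0, -2.3]
finger_gap: 0.058
```

>>> move_arm:
  commands:
    - [[0, 0, -0.03], [0, 0, 0], -1]
    - [[0, 0, 0], [0, 0, 0], -1]

```text
clock: 14.3
tcp_pos: [0.5031, -0.0254, 0.0025]
orientation: [-0.0, -0.041, 0.999, -0.0]
wrist_force: [0.3, -0.0, -1.6]
finger_gap: 0.0585
```

>>> move_arm:
  commands:
    - [[0, 0, -0.03], [0, 0, 0], -1]
    - [[0, 0, 0], [0, 0, 0], -1]

```text
clock: 14.5
tcp_pos: [0.5031, -0.0254, 0.0013]
orientation: [-0.0, -0.041, 0.999, -0.0]
wrist_force: [0.0, 0.0, -1.7]
finger_gap: 0.0581
```

>>> move_arm:
  commands:
    - [[0, 0, -0.04], [0, 0, 0], -1]
    - [[0, 0, 0], [0, 0, 0], -1]

```text
clock: 14.7
tcp_pos: [0.5033, -0.0254, 0.0005]
orientation: [0.0, -0.041, 0.999, -0.0]
wrist_force: [-1.6, 0.6, 5.7]
finger_gap: 0.0586
```

>>> move_arm:
  commands:
    - [[0, 0, -0.04], [0, 0, 0], -1]
    - [[0, 0, 0], [0, 0, 0], -1]

```text
clock: 14.9
tcp_pos: [0.5034, -0.0254, 0.0005]
orientation: [0.0, -0.041, 0.999, -0.0]
wrist_force: [-7.0, 1.2, 19.7]
finger_gap: 0.0585
```

>>> move_arm:
  commands:
    - [[0, 0, -0.04], [0, 0, 0], -1]
    - [[0, 0, 0], [0, 0, 0], -1]

```text
clock: 15.1
tcp_pos: [0.5034, -0.0254, 0.0004]
orientation: [0.001, -0.041, 0.999, -0.001]
wrist_force: [-11.3, 1.5, 34.6]
finger_gap: 0.0582
```

Contact at TCP z ≈ 0.0005. I'll relax the force and release.

>>> move_arm:
  commands:
    - [[0, 0, 0.1], [0, 0, 0], -1]
    - [[0, 0, 0], [0, 0, 0], 1]
    - [[0, 0, 0], [0, 0, 0], 1]
    - [[0, 0, 0], [0, 0, 0], 1]
    - [[0, 0, 0], [0, 0, 0], 1]

```text
clock: 15.6
tcp_pos: [0.5031, -0.0254, 0.0002]
orientation: [-0.0, -0.041, 0.999, -0.0]
wrist_force: [0.6, 0.2, 0.7]
finger_gap: 0.0852
```

>>> move_arm:
  commands:
    - [[0, 0, 0.5], [0, 0, 0], 1]
    - [[0, 0, 0.9], [0, 0, 0], 1]
    - [[0, 0, 0.9], [0, 0, 0], 1]
    - [[-0.3, 0.9, 0.3], [0, 0, 0], 1]
    - [[-0.3, 0.9, 0], [0, 0, 0], 1]

```text
clock: 16.1
tcp_pos: [0.4814, 0.0465, 0.107]
orientation: [0.003, -0.04, 0.999, -0.0]
wrist_force: [0.5, -0.5, 0.2]
finger_gap: 0.0855
```

```bash
python3 st.py .083 0; python3 shot.py s10 320 200 460 340 290 140 450 270
```

```text
t 16.1 tcp [0.4814 0.0465 0.107 ] gap 0.0855 F [ 0.5 -0.5  0.2] 
j [-0.07   0.207 -0.399  0.96  -0.    -0.149]
turn frac [0.005 0.036 0.027]
```

View pics/side_s10.png

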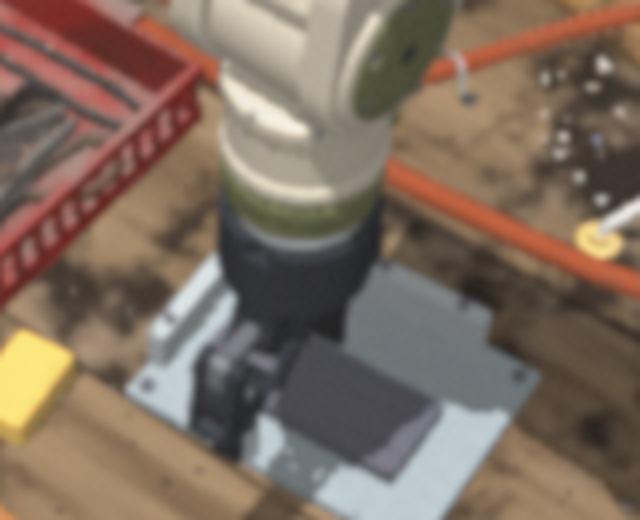

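View pics/top_s10.png

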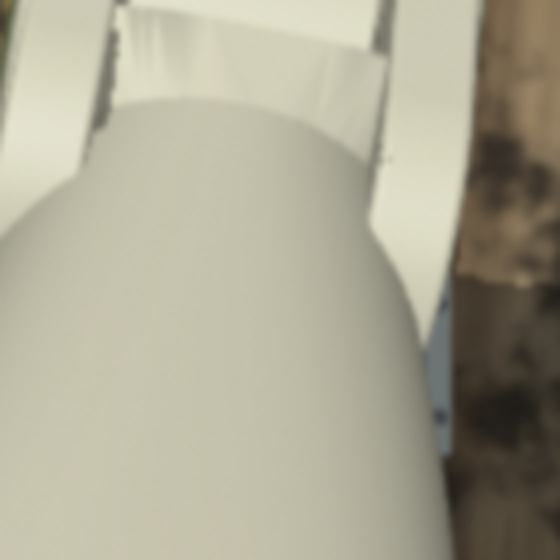

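The slab is lying on the base. Next I'll shut the fingers, go down on its left side and push it against the long fence.

>>> move_arm:
  commands:
    - [[0.4, -0.3, 0], [0, 0.03, 0.03], -1]
    - [[0, 0, 0], [0, 0, 0], -1]
    - [[0, 0, -0.5], [0, 0, 0], -1]
    - [[0, 0, -0.7], [0, 0, 0], -1]
    - [[0, 0, -0.6], [0, 0, 0], -1]

```text
clock: 16.7
tcp_pos: [0.4948, 0.0342, 0.0313]
orientation: [-0.002, -0.043, 0.999, -0.0]
wrist_force: [-0.8, -0.4, 0.4]
finger_gap: 0.012
```

>>> move_arm:
  commands:
    - [[0, 0, -0.1], [0, 0, 0], -1]
    - [[0, 0, -0.1], [0, 0, 0], -1]
    - [[0, 0, 0], [0, 0, 0], -1]

```text
clock: 17.0
tcp_pos: [0.4955, 0.0344, 0.0249]
orientation: [-0.002, -0.043, 0.999, -0.0]
wrist_force: [0.4, -0.5, -0.1]
finger_gap: -0.0001
```

```bash
python3 st.py .083 0; python3 shot.py s11 320 200 460 340 290 140 450 270
```

```text
t 17.0 tcp [0.4955 0.0344 0.0249] gap -0.0001 F [ 0.4 -0.5 -0.1] 
j [-0.092  0.325 -0.47   0.78  -0.001 -0.178]
turn frac [ 0.004 -0.029 -0.021]
```

View pics/side_s11.png

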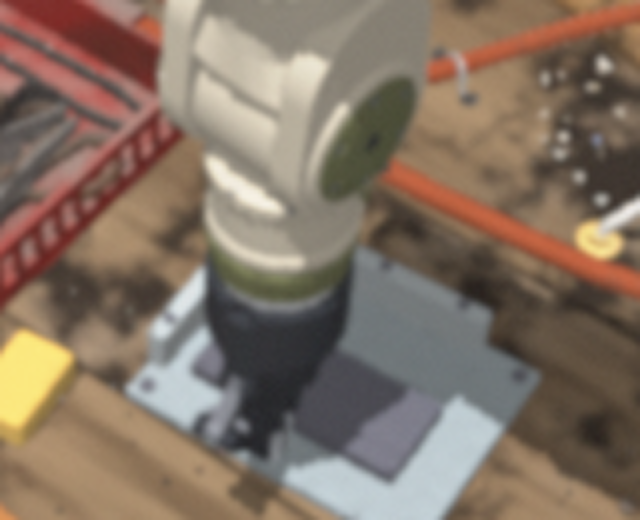

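>>> move_arm:
  commands:
    - [[0, 0, -0.08], [0, -0.03, -0.02], -1]
    - [[0, 0, -0.08], [0, 0, 0], -1]
    - [[0, 0, 0], [0, 0, 0], -1]

```text
clock: 17.4
tcp_pos: [0.495, 0.0347, 0.0181]
orientation: [-0.0, -0.042, 0.999, -0.0]
wrist_force: [-0.4, -0.0, -0.9]
finger_gap: -0.0002
```

>>> move_arm:
  commands:
    - [[0, 0, -0.05], [0, 0, 0], -1]
    - [[0, 0, -0.04], [0, 0, 0], -1]
    - [[0, 0, 0], [0, 0, 0], -1]

```text
clock: 17.7
tcp_pos: [0.495, 0.0346, 0.0144]
orientation: [-0.0, -0.042, 0.999, -0.0]
wrist_force: [-0.8, 0.2, -0.0]
finger_gap: -0.0001
```

>>> move_arm:
  commands:
    - [[0, 0, -0.05], [0, 0, 0], -1]
    - [[0, 0, 0], [0, 0, 0], -1]

```text
clock: 17.9
tcp_pos: [0.4951, 0.0346, 0.0124]
orientation: [-0.0, -0.042, 0.999, -0.0]
wrist_force: [0.3, 0.5, -0.1]
finger_gap: -0.0002
```

>>> move_arm:
  commands:
    - [[0, 0, -0.05], [0, 0, 0], -1]
    - [[0, 0, 0], [0, 0, 0], -1]

```text
clock: 18.1
tcp_pos: [0.4951, 0.0346, 0.0104]
orientation: [-0.0, -0.042, 0.999, -0.0]
wrist_force: [-0.1, 0.2, -0.3]
finger_gap: 0.0001
```

>>> move_arm:
  commands:
    - [[0.02, -0.25, 0], [0, 0, 0], -1]
    - [[0.02, -0.25, 0], [0, 0, 0], -1]
    - [[0.02, -0.25, 0], [0, 0, 0], -1]
    - [[0.02, -0.25, 0], [0, 0, 0], -1]
    - [[0, 0, 0], [0, 0, 0], -1]

```text
clock: 18.6
tcp_pos: [0.4988, -0.0071, 0.0107]
orientation: [0.0, -0.041, 0.999, -0.001]
wrist_force: [0.0, -0.6, 0.6]
finger_gap: -0.0002
```

```bash
python3 st.py .083 0; python3 shot.py s12 320 200 460 340 290 140 450 270
```

```text
t 18.6 tcp [ 0.4988 -0.0071  0.0107] gap -0.0002 F [ 0.  -0.6  0.6] 
j [-0.175  0.343 -0.486  0.741 -0.001 -0.256]
turn frac [0.008 0.004 0.013]
```

View pics/side_s12.png

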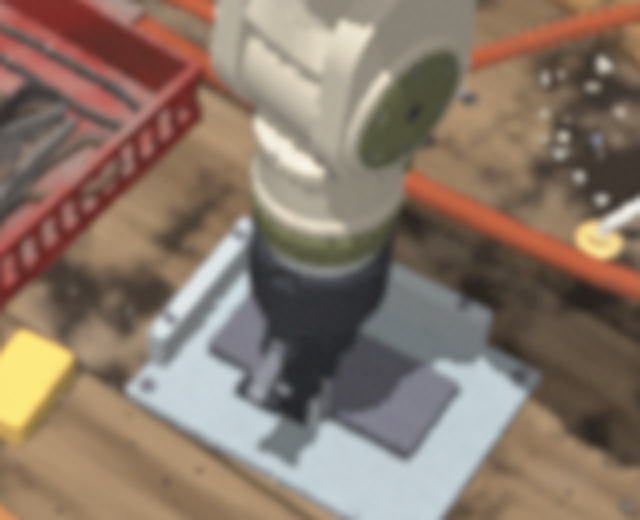

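>>> move_arm:
  commands:
    - [[0.02, -0.2, 0], [0, 0, 0], -1]
    - [[0.02, -0.2, 0], [0, 0, 0], -1]
    - [[0, 0, 0], [0, 0, 0], -1]

```text
clock: 19.0
tcp_pos: [0.5005, -0.0224, 0.0107]
orientation: [0.0, -0.041, 0.999, -0.001]
wrist_force: [-0.9, -0.3, -0.2]
finger_gap: 0.0001
```

>>> move_arm:
  commands:
    - [[0, -0.06, 0], [0, 0, 0], -1]
    - [[0, -0.05, 0], [0, 0, 0], -1]

```text
clock: 19.2
tcp_pos: [0.5, -0.0257, 0.0106]
orientation: [0.0, -0.042, 0.999, 0.0]
wrist_force: [-0.5, 1.9, -0.4]
finger_gap: -0.0
```

>>> move_arm:
  commands:
    - [[0, -0.05, 0], [0, 0, 0], -1]
    - [[0, 0, 0], [0, 0, 0], -1]

```text
clock: 19.4
tcp_pos: [0.5, -0.0279, 0.0107]
orientation: [-0.0, -0.042, 0.999, -0.0]
wrist_force: [-0.8, 0.2, -0.0]
finger_gap: 0.0
```

>>> move_arm:
  commands:
    - [[0, -0.05, 0], [0, 0, 0], -1]
    - [[0, 0, 0], [0, 0, 0], -1]

```text
clock: 19.6
tcp_pos: [0.5, -0.0299, 0.0107]
orientation: [-0.0, -0.042, 0.999, -0.0]
wrist_force: [-0.4, 1.1, 1.0]
finger_gap: -0.0003
```

>>> move_arm:
  commands:
    - [[0, -0.05, 0], [0, 0, 0], -1]
    - [[0, 0, 0], [0, 0, 0], -1]

```text
clock: 19.8
tcp_pos: [0.5001, -0.032, 0.0107]
orientation: [0.0, -0.042, 0.999, -0.0]
wrist_force: [-0.3, 1.2, 0.6]
finger_gap: 0.0
```

```bash
python3 st.py .083 0; python3 shot.py s13 320 200 460 340 290 140 450 270
```

```text
t 19.8 tcp [ 0.5001 -0.032   0.0107] gap 0.0 F [-0.3  1.2  0.6] 
j [-0.224  0.347 -0.48   0.743 -0.001 -0.307]
turn frac [ 0.004  0.001 -0.002]
```

View pics/side_s13.png

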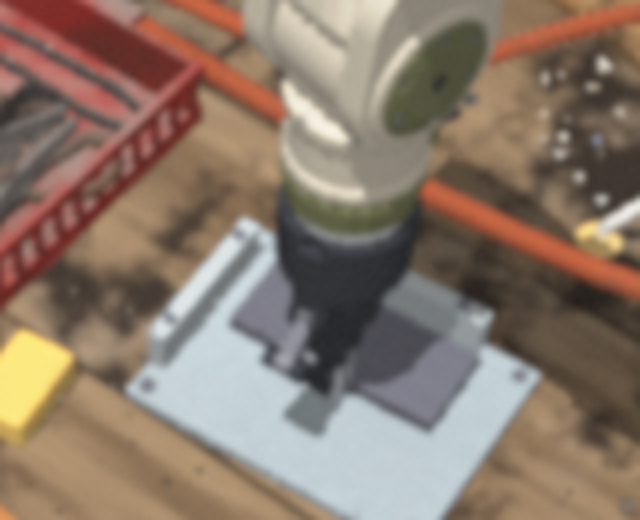

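>>> move_arm:
  commands:
    - [[0, -0.06, 0], [0, 0, 0], -1]
    - [[0, -0.06, 0], [0, 0, 0], -1]
    - [[0, 0, 0], [0, 0, 0], -1]

```text
clock: 20.2
tcp_pos: [0.5001, -0.037, 0.0107]
orientation: [0.0, -0.042, 0.999, -0.0]
wrist_force: [-0.1, 0.4, 1.1]
finger_gap: -0.0002
```

>>> move_arm:
  commands:
    - [[0, -0.06, 0], [0, 0, 0], -1]
    - [[0, 0, 0], [0, 0, 0], -1]

```text
clock: 20.4
tcp_pos: [0.5001, -0.0376, 0.0107]
orientation: [0.0, -0.042, 0.999, 0.002]
wrist_force: [1.1, 7.2, 1.3]
finger_gap: 0.0001
```

>>> move_arm:
  commands:
    - [[0, -0.05, 0], [0, 0, 0], -1]
    - [[0, 0, 0], [0, 0, 0], -1]

```text
clock: 20.6
tcp_pos: [0.5001, -0.0378, 0.0107]
orientation: [0.001, -0.043, 0.999, 0.004]
wrist_force: [1.8, 13.5, 2.3]
finger_gap: -0.0002
```

>>> move_arm:
  commands:
    - [[0, -0.05, 0], [0, 0, 0], -1]
    - [[0, 0, 0], [0, 0, 0], -1]

```text
clock: 20.8
tcp_pos: [0.5001, -0.0379, 0.0107]
orientation: [0.001, -0.043, 0.999, 0.005]
wrist_force: [1.7, 20.2, 3.1]
finger_gap: 0.0
```

The force rises against the long fence to 20 N. I'll back off, lift and look.

>>> move_arm:
  commands:
    - [[0, 0.3, 0], [0, 0, 0], -1]
    - [[0, 0.5, 0.5], [0, 0, 0], -1]
    - [[-0.6, 0.6, 1], [0, 0, 0], -1]
    - [[-0.8, 0.8, 0.3], [0, 0, 0], -1]
    - [[-0.8, 0.8, 0], [0, 0, 0], -1]

```text
clock: 21.3
tcp_pos: [0.4145, 0.0761, 0.0829]
orientation: [0.002, -0.041, 0.999, -0.001]
wrist_force: [1.0, 0.1, 0.1]
finger_gap: 0.0
```

```bash
python3 st.py .083 0; python3 shot.py s14 320 200 460 340 290 140 450 270
```

```text
t 21.3 tcp [0.4145 0.0761 0.0829] gap 0.0 F [1.  0.1 0.1] 
j [-0.008  0.118 -0.575  0.873 -0.002 -0.09 ]
turn frac [0.012 0.036 0.008]
```

View pics/side_s14.png

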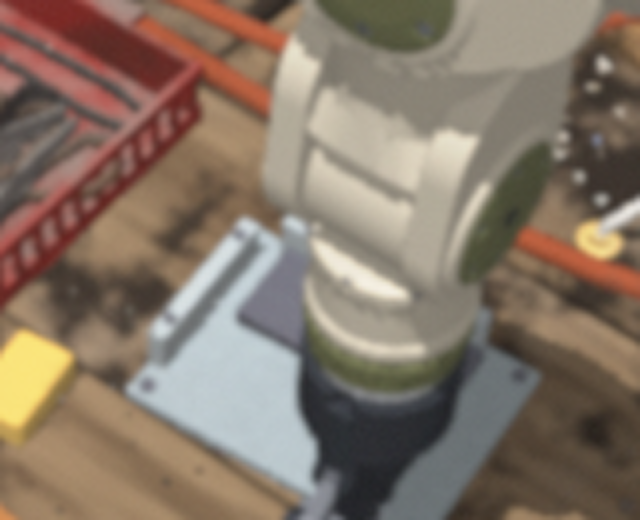

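View pics/top_s14.png

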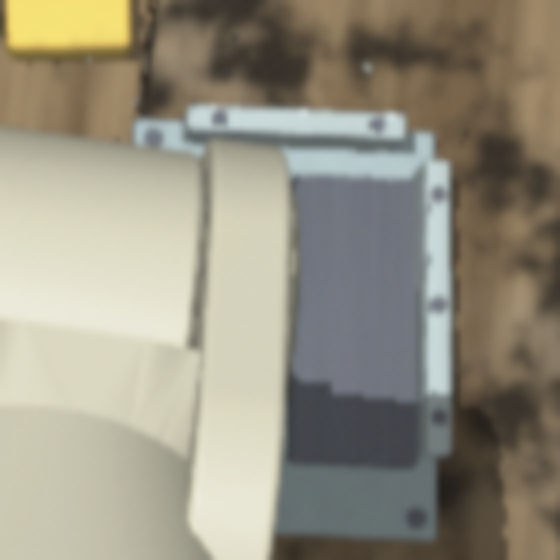

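>>> move_arm:
  commands:
    - [[-0.1, -0.8, 0], [0.01, 0.04, 0.01], -1]
    - [[0, -0.8, 0], [0, 0, 0], -1]
    - [[0, -0.8, 0], [0, 0, 0], -1]
    - [[0, -0.8, 0], [0, 0, 0], -1]
    - [[0, -0.75, 0], [0, 0, 0], -1]

```text
clock: 21.9
tcp_pos: [0.4093, -0.0844, 0.0808]
orientation: [-0.003, -0.042, 0.999, -0.0]
wrist_force: [0.7, -0.5, 0.5]
finger_gap: -0.0002
```

>>> move_arm:
  commands:
    - [[0, 0, -0.5], [0, 0, 0], -1]
    - [[0, 0, -0.6], [0, 0, 0], -1]
    - [[0, 0, -0.5], [0, 0, 0], -1]
    - [[0, 0, 0], [0, 0, 0], -1]

```text
clock: 22.3
tcp_pos: [0.4071, -0.0822, 0.0146]
orientation: [-0.005, -0.042, 0.999, 0.001]
wrist_force: [-0.0, 1.1, -0.3]
finger_gap: -0.0003
```

```bash
python3 st.py .083 0; python3 shot.py s15 320 200 460 340 290 140 450 270
```

```text
t 22.3 tcp [ 0.4071 -0.0822  0.0146] gap -0.0003 F [-0.   1.1 -0.3] 
j [-0.391  0.209 -0.668  0.703 -0.002 -0.475]
turn frac [-0.012 -0.074 -0.006]
```

View pics/side_s15.png

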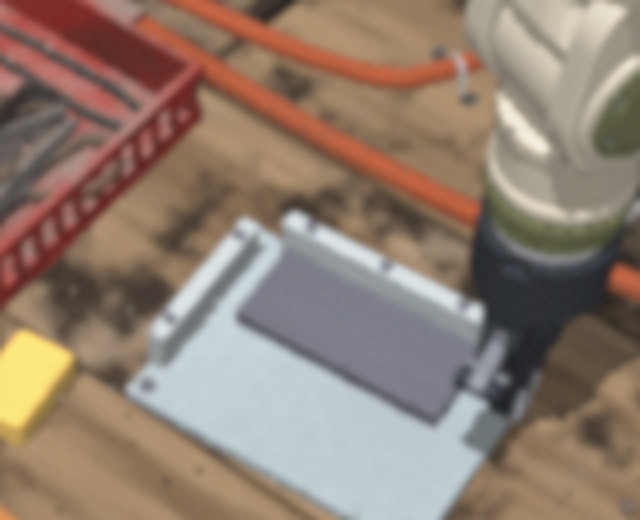

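>>> move_arm:
  commands:
    - [[0, 0, -0.09], [-0.01, -0.07, 0], -1]
    - [[0.1, 0.01, 0], [0, 0, 0], -1]
    - [[0.1, 0.01, 0], [0, 0, 0], -1]
    - [[0.1, 0.01, 0], [0, 0, 0], -1]
    - [[0, 0, 0], [0, 0, 0], -1]

```text
clock: 22.9
tcp_pos: [0.4224, -0.0811, 0.0136]
orientation: [0.003, -0.043, 0.999, -0.001]
wrist_force: [0.3, -1.2, -0.8]
finger_gap: -0.0002
```

>>> move_arm:
  commands:
    - [[0.08, 0.01, 0], [0, 0, 0], -1]
    - [[0.06, 0, 0], [0, 0, 0], -1]
    - [[0, 0, 0], [0, 0, 0], -1]

```text
clock: 23.2
tcp_pos: [0.4268, -0.0804, 0.0131]
orientation: [0.002, -0.043, 0.999, -0.0]
wrist_force: [-0.0, 0.0, -0.4]
finger_gap: -0.0001
```

```bash
python3 st.py .083 0; python3 shot.py s16 320 200 460 340 290 140 450 270
```

```text
t 23.2 tcp [ 0.4268 -0.0804  0.0131] gap -0.0001 F [-0.   0.  -0.4] 
j [-0.372  0.233 -0.641  0.693  0.001 -0.457]
turn frac [ 0.003  0.028 -0.015]
```

View pics/side_s16.png

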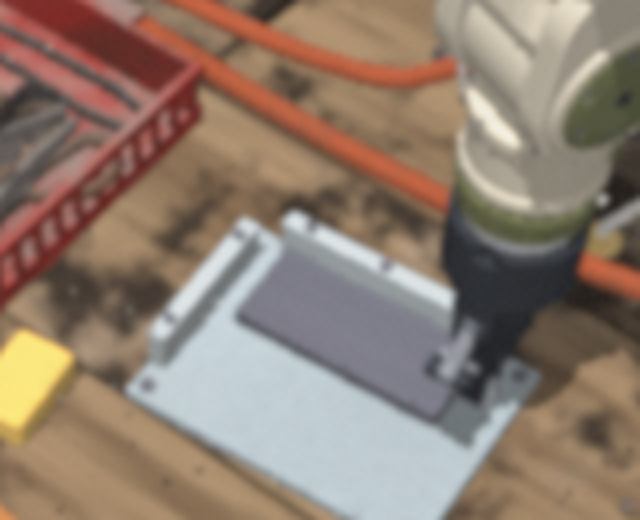

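>>> move_arm:
  commands:
    - [[0.08, 0.01, -0.05], [0, 0, 0], -1]
    - [[0.08, 0.01, 0], [0, 0, 0], -1]
    - [[0.05, 0, 0], [0, 0, 0], -1]
    - [[0, 0, 0], [0, 0, 0], -1]

```text
clock: 23.7
tcp_pos: [0.4357, -0.0797, 0.0111]
orientation: [0.002, -0.043, 0.999, -0.0]
wrist_force: [-0.4, 0.0, -0.0]
finger_gap: -0.0001
```

```bash
python3 st.py .083 0; python3 shot.py s17 320 200 460 340 290 140 450 270
```

```text
t 23.7 tcp [ 0.4357 -0.0797  0.0111] gap -0.0001 F [-0.4  0.  -0. ] 
j [-0.364  0.249 -0.624  0.693  0.001 -0.449]
turn frac [ 0.003  0.034 -0.015]
```

View pics/side_s17.png

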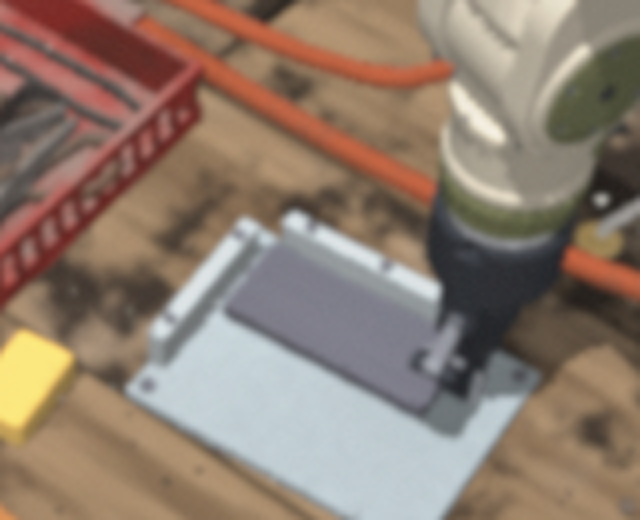

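>>> move_arm:
  commands:
    - [[0.06, 0, 0], [0, 0.02, -0.01], -1]
    - [[0.05, 0.01, 0], [0, 0, 0], -1]
    - [[0, 0, 0], [0, 0, 0], -1]

```text
clock: 24.1
tcp_pos: [0.4399, -0.0793, 0.0112]
orientation: [0.001, -0.042, 0.999, -0.0]
wrist_force: [-1.2, 0.3, 0.7]
finger_gap: 0.0
```

>>> move_arm:
  commands:
    - [[0.06, 0, 0], [0, 0, 0], -1]
    - [[0, 0.0, 0], [0, 0, 0], -1]

```text
clock: 24.3
tcp_pos: [0.4416, -0.0792, 0.0111]
orientation: [0.0, -0.042, 0.999, -0.0]
wrist_force: [-3.5, 0.3, 1.6]
finger_gap: 0.0
```

>>> move_arm:
  commands:
    - [[0.06, 0.01, 0], [0, 0, 0], -1]
    - [[0, 0.0, 0], [0, 0, 0], -1]

```text
clock: 24.5
tcp_pos: [0.4417, -0.0791, 0.0108]
orientation: [-0.002, -0.041, 0.999, -0.001]
wrist_force: [-8.9, -3.0, 6.5]
finger_gap: -0.0
```

>>> move_arm:
  commands:
    - [[0.06, 0, 0], [0, 0, 0], -1]
    - [[0, 0.0, 0], [0, 0, 0], -1]

```text
clock: 24.7
tcp_pos: [0.4417, -0.0789, 0.0105]
orientation: [-0.004, -0.041, 0.999, -0.001]
wrist_force: [-14.9, -3.6, 12.5]
finger_gap: -0.0001
```

Flush on the end fence: the force rises at x_jig = -0.150, where -0.151 was expected. I'll push back towards the long fence once more after looking.

>>> move_arm:
  commands:
    - [[-0.3, 0, 0], [0, 0, 0], -1]
    - [[-0.3, 0, 0.8], [0, 0, 0], -1]
    - [[-0.2, 0.3, 1], [0, 0, 0], -1]
    - [[0, 1, 0.5], [0, 0, 0], -1]
    - [[0, 1, 0], [0, 0, 0], -1]

```text
clock: 25.2
tcp_pos: [0.4183, 0.0131, 0.1068]
orientation: [0.005, -0.04, 0.999, -0.001]
wrist_force: [0.7, -0.0, -1.1]
finger_gap: 0.0003
```

>>> move_arm:
  commands:
    - [[0, 1, 0], [0, 0, 0], 1]
    - [[0, 1, 0], [0, 0, 0], 1]
    - [[0, 1, 0], [0, 0, 0], 1]
    - [[0, 1, 0], [0, 0, 0], 1]
    - [[0, 1, 0], [0, 0, 0], 1]

```text
clock: 25.7
tcp_pos: [0.4154, 0.2153, 0.1036]
orientation: [0.002, -0.042, 0.999, 0.0]
wrist_force: [0.3, -0.8, 0.9]
finger_gap: 0.0721
```

```bash
python3 st.py .083 0; python3 shot.py s18 335 215 445 345 310 180 435 285
```

```text
t 25.7 tcp [0.4154 0.2153 0.1036] gap 0.0721 F [ 0.3 -0.8  0.9] 
j [ 0.306  0.182 -0.439  0.945 -0.     0.223]
turn frac [-0.007  0.028 -0.005]
```

View pics/side_s18.png

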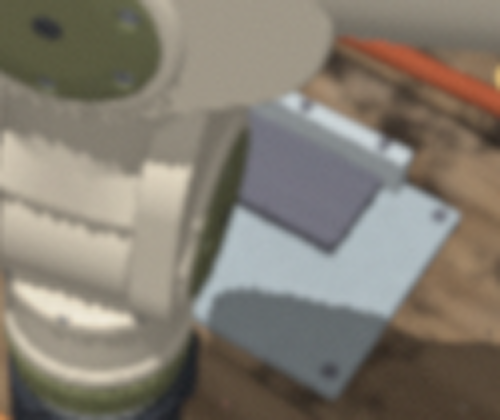

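View pics/top_s18.png

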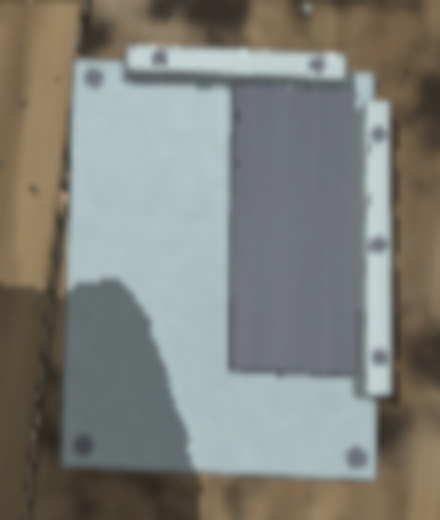

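```bash
cat >> h.py <<'E'
def jig(X,c=(.5945,-.097),th=.084):
    d=np.array(X[:2])-c; return np.array([np.cos(th)*d[0]+np.sin(th)*d[1],-np.sin(th)*d[0]+np.cos(th)*d[1]])
E
python3 - <<'E'
from h import *
for p in((229,370),(231,85),(354,376)): print(p,jig(ray("top",z2p(p,(335,215)),.022)).round(4))
cs=(.5932,-.0951)
print("side near-left",jig(ray("side",z2p((334,250),(310,180)),.022),cs,.081).round(4),"near-right",jig(ray("side",z2p((382,185),(310,180)),.022),cs,.081).round(4))
E
```

```text
(229, 370) [-0.1406  0.0611]
(231, 85) [-0.0016  0.0619]
(354, 376) [-0.1406  0.0018]
side near-left [-0.1408  0.0611] near-right [-0.1408  0.0046]
```

The wide slab is squared: its near end reads x = -0.1406 and its left side y ≈ 0.061. Next is the narrow slab; I'll check vise clearance first.

```bash
python3 - <<'E'
from h import *
for z in(.02,.1,.15): print(z,[ray("top",p,z)[:2].round(3).tolist() for p in((167,294),(142,262),(160,310),(125,345))])
E
python3 shot.py s19 80 170 240 300 180 330 340 460
```

```text
0.02 [[0.418, 0.381], [0.473, 0.441], [0.387, 0.388], [0.314, 0.44]]
0.1 [[0.412, 0.357], [0.462, 0.412], [0.383, 0.363], [0.317, 0.411]]
0.15 [[0.408, 0.342], [0.456, 0.394], [0.381, 0.348], [0.318, 0.393]]
```

View pics/side_s19.png

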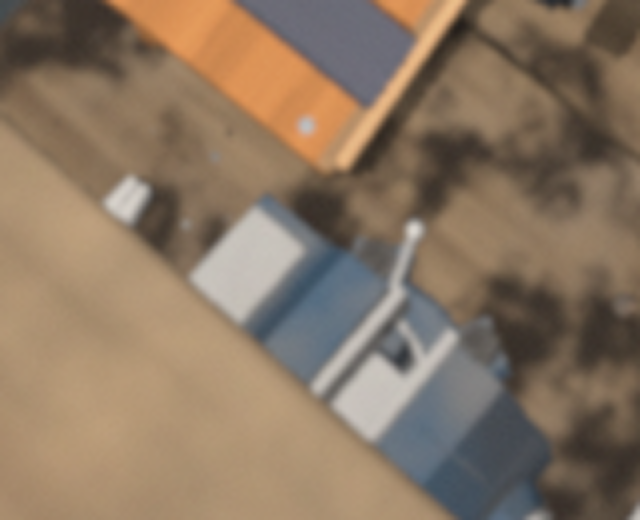

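View pics/top_s19.png

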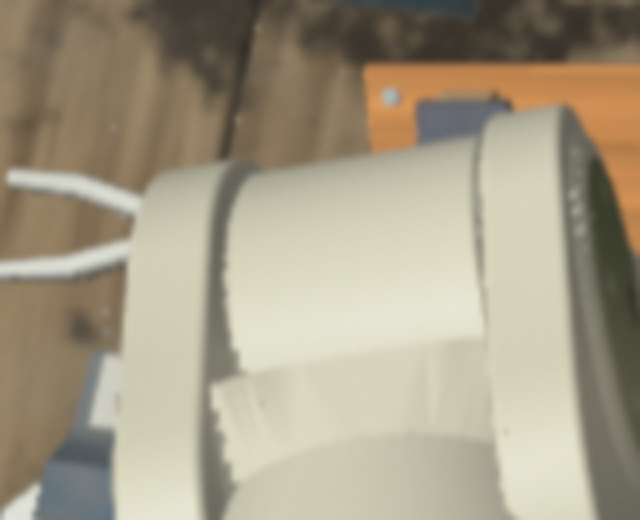

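>>> move_arm:
  commands:
    - [[0.1, 0.1, 0.9], [0, 0, 0], 1]
    - [[0.2, 0.3, 0.9], [0.1, -0.74, 0.07], 1]
    - [[0.5, 0.5, 0.5], [0.1, -0.74, 0.07], 1]
    - [[0.5, 0.7, 0], [0.1, -0.74, 0.07], 1]
    - [[0.5, 0.7, 0], [0.1, -0.74, 0.07], 1]

```text
clock: 26.4
tcp_pos: [0.489, 0.3046, 0.1977]
orientation: [0.211, -0.059, 0.976, 0.02]
wrist_force: [-0.0, -0.4, -0.9]
finger_gap: 0.0851
```

>>> move_arm:
  commands:
    - [[0.5, 0.5, 0], [0.1, -0.74, 0.07], 1]
    - [[0, 0, 0], [0, 0, 0], 1]
    - [[0, 0, 0], [0, 0, 0], 1]

```text
clock: 26.7
tcp_pos: [0.5059, 0.3234, 0.1944]
orientation: [0.256, -0.064, 0.964, 0.023]
wrist_force: [-1.3, -0.7, 0.1]
finger_gap: 0.0854
```

```bash
python3 st.py .13 30
```

```text
t 26.7 tcp [0.5059 0.3234 0.1944] gap 0.0854 F [-1.3 -0.7  0.1] 
j [ 0.527  0.029 -0.524  0.529 -0.182  0.35 ]
turn frac [-0.076 -0.041 -0.038]
```

>>> move_arm:
  commands:
    - [[0.14, 0.05, -0.6], [-0.08, -0.04, -0.04], 1]
    - [[0.14, 0.05, -0.9], [0, 0, 0], 1]
    - [[0.14, 0.05, -0.9], [0, 0, 0], 1]
    - [[0, 0, 0], [0, 0, 0], 1]
    - [[0, 0, 0], [0, 0, 0], 1]

```text
clock: 27.2
tcp_pos: [0.5237, 0.3296, 0.0988]
orientation: [0.258, -0.062, 0.964, 0.016]
wrist_force: [0.9, 0.4, -0.5]
finger_gap: 0.0857
```

```bash
python3 st.py .13 30; python3 shot.py s20 145 160 305 290 195 250 355 380
```

```text
t 27.2 tcp [0.5237 0.3296 0.0988] gap 0.0857 F [ 0.9  0.4 -0.5] 
j [ 0.529  0.17  -0.635  0.277 -0.196  0.351]
turn frac [0.004 0.002 0.007]
```

View pics/side_s20.png

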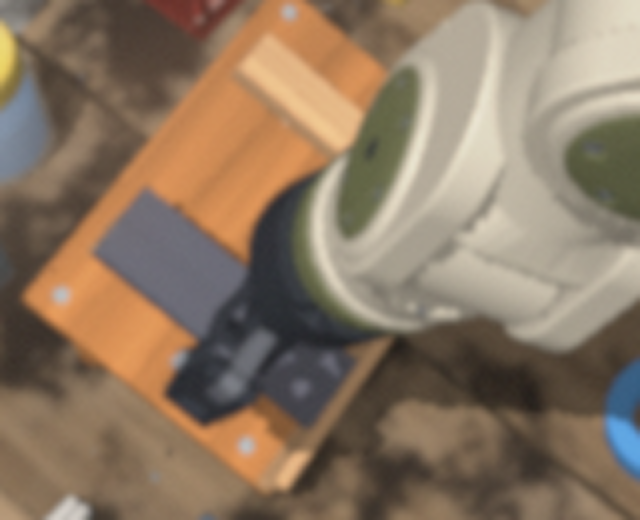

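View pics/top_s20.png

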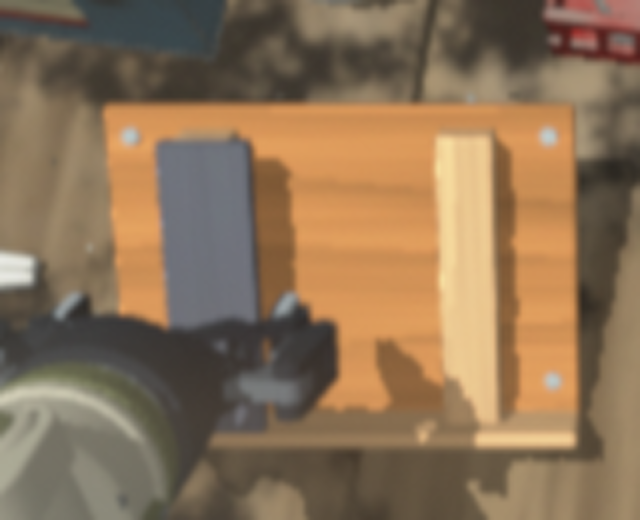

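>>> move_arm:
  commands:
    - [[0.157, 0.01, -0.29], [0, 0, 0], 1]
    - [[0.157, 0, -0.29], [0, 0, 0], 1]
    - [[0.157, 0, -0.29], [0, 0, 0], 1]
    - [[0, 0, 0], [0, 0, 0], 1]

```text
clock: 27.7
tcp_pos: [0.543, 0.3313, 0.0644]
orientation: [0.26, -0.063, 0.963, 0.017]
wrist_force: [-1.0, -0.3, 0.1]
finger_gap: 0.0852
```

>>> move_arm:
  commands:
    - [[0, 0, 0], [0, 0, 0], -1]
    - [[0, 0, 0], [0, 0, 0], -1]
    - [[0, 0, 0], [0, 0, 0], -1]
    - [[0, 0, 0], [0, 0, 0], -1]
    - [[0, 0, 0], [0, 0, 0], -1]

```text
clock: 28.2
tcp_pos: [0.5424, 0.3317, 0.0654]
orientation: [0.26, -0.063, 0.963, 0.017]
wrist_force: [-2.6, -0.9, 5.1]
finger_gap: 0.0405
```

Gripped at 40.5 mm. I'll lift and carry it to the jig.

>>> move_arm:
  commands:
    - [[-0.12, -0.02, 0.22], [0, 0, 0], -1]
    - [[-0.12, -0.02, 0.22], [0, 0, 0], -1]
    - [[-0.24, -0.03, 0.43], [0, 0, 0], -1]
    - [[-0.24, -0.03, 0.43], [0, 0, 0], -1]
    - [[0, 0, 0.9], [0, 0, 0], -1]

```text
clock: 28.7
tcp_pos: [0.509, 0.3257, 0.1494]
orientation: [0.256, -0.064, 0.964, 0.016]
wrist_force: [0.7, 0.9, -2.7]
finger_gap: 0.0403
```

>>> move_arm:
  commands:
    - [[0, -0.2, 0.8], [0, 0, 0], -1]
    - [[0, -0.5, 0.2], [-0.1, 0.74, -0.07], -1]
    - [[0, -0.9, 0], [-0.1, 0.74, -0.07], -1]
    - [[0, -0.9, 0], [-0.1, 0.74, -0.07], -1]
    - [[0, -0.9, 0], [-0.1, 0.74, -0.07], -1]

```text
clock: 29.2
tcp_pos: [0.5127, 0.1907, 0.1943]
orientation: [0.054, -0.047, 0.997, -0.002]
wrist_force: [0.6, -0.4, -1.8]
finger_gap: 0.0405
```

>>> move_arm:
  commands:
    - [[0, -0.9, 0], [-0.1, 0.74, -0.07], -1]
    - [[0, -1, 0], [0, 0, 0], -1]
    - [[0, -1, 0], [0, 0, 0], -1]
    - [[0, -1, 0], [0, 0, 0], -1]
    - [[0, -1, 0], [0, 0, 0], -1]

```text
clock: 29.7
tcp_pos: [0.5128, -0.0058, 0.1929]
orientation: [0.003, -0.042, 0.999, -0.007]
wrist_force: [0.8, -0.1, -1.2]
finger_gap: 0.04
```

```bash
python3 st.py .083 0
```

```text
t 29.7 tcp [ 0.5128 -0.0058  0.1929] gap 0.04 F [ 0.8 -0.1 -1.2] 
j [-0.161  0.2   -0.185  1.177 -0.012 -0.246]
turn frac [ 0.094  0.046 -0.014]
```

>>> move_arm:
  commands:
    - [[-0.1, -0.6, -0.3], [0.09, 0.05, -0.01], -1]
    - [[-0.1, -0.6, -0.8], [0, 0, 0], -1]
    - [[0, 0, -0.9], [0, 0, 0], -1]
    - [[0, 0, -0.9], [0, 0, 0], -1]
    - [[0, 0, 0], [0, 0, 0], -1]

```text
clock: 30.2
tcp_pos: [0.5011, -0.0516, 0.0727]
orientation: [-0.005, -0.041, 0.999, 0.001]
wrist_force: [-1.8, 0.4, -0.9]
finger_gap: 0.0402
```

```bash
python3 st.py .083 0; python3 shot.py s21 320 200 460 340 290 140 450 270
```

```text
t 30.2 tcp [ 0.5011 -0.0516  0.0727] gap 0.0402 F [-1.8  0.4 -0.9] 
j [-0.262  0.287 -0.386  0.908 -0.001 -0.344]
turn frac [-0.013 -0.066  0.003]
```

View pics/side_s21.png

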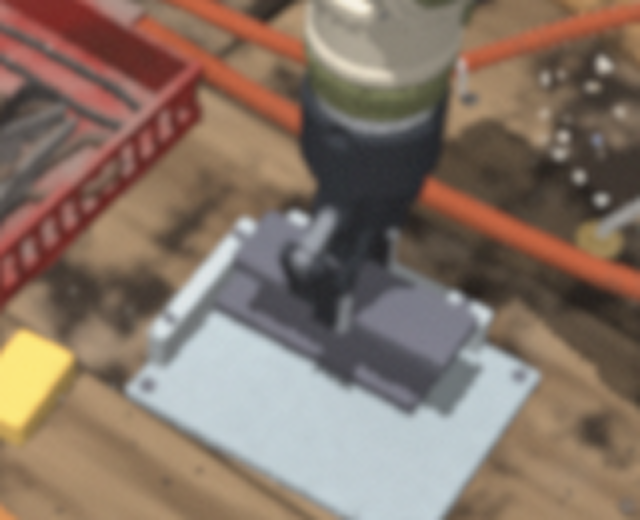

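View pics/top_s21.png

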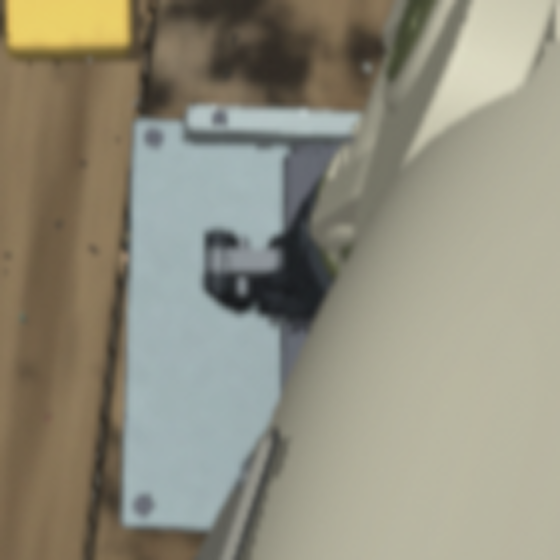

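>>> move_arm:
  commands:
    - [[0, -0.03, -0.4], [-0.01, -0.06, 0], -1]
    - [[0, 0, -0.4], [0, 0, 0], -1]
    - [[0, 0, -0.1], [0, 0, 0], -1]
    - [[0, 0, 0], [0, 0, 0], -1]

```text
clock: 30.7
tcp_pos: [0.5065, -0.0536, 0.0418]
orientation: [0.005, -0.042, 0.999, -0.001]
wrist_force: [0.1, -0.1, -0.7]
finger_gap: 0.0403
```

>>> move_arm:
  commands:
    - [[0, 0, -0.1], [0, 0.03, 0], -1]
    - [[0, 0, -0.08], [0, 0, 0], -1]
    - [[0, 0, 0], [0, 0, 0], -1]

```text
clock: 31.0
tcp_pos: [0.5058, -0.0537, 0.0333]
orientation: [0.002, -0.042, 0.999, -0.001]
wrist_force: [-0.9, 0.5, -1.4]
finger_gap: 0.0403
```

```bash
python3 st.py .083 0; python3 shot.py s22 320 200 460 340 290 140 450 270
```

```text
t 31.0 tcp [ 0.5058 -0.0537  0.0333] gap 0.0403 F [-0.9  0.5 -1.4] 
j [-0.263  0.328 -0.44   0.799 -0.001 -0.346]
turn frac [ 0.014  0.028 -0.002]
```

View pics/side_s22.png

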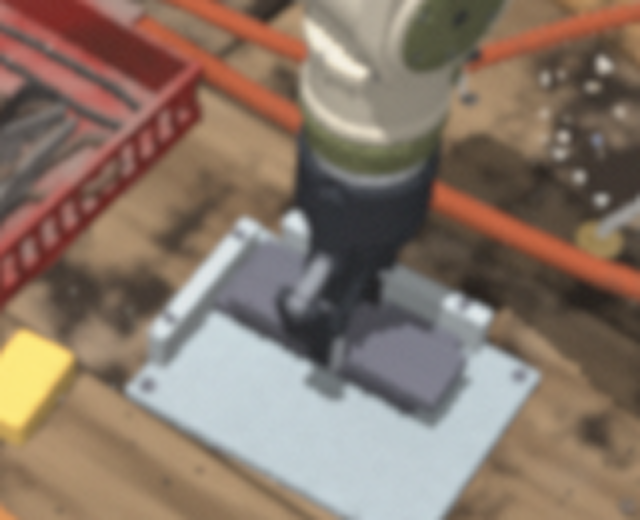

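>>> move_arm:
  commands:
    - [[0, 0, -0.08], [0.01, 0.03, 0], -1]
    - [[0, 0, -0.08], [0, 0, 0], -1]
    - [[0, 0, 0], [0, 0, 0], -1]

```text
clock: 31.4
tcp_pos: [0.5052, -0.0536, 0.0262]
orientation: [-0.001, -0.042, 0.999, -0.0]
wrist_force: [-0.4, 0.1, -1.0]
finger_gap: 0.0406
```

>>> move_arm:
  commands:
    - [[0, 0, -0.08], [0, 0, 0], -1]
    - [[0, 0, -0.05], [0, 0, 0], -1]
    - [[0, 0, 0], [0, 0, 0], -1]

```text
clock: 31.7
tcp_pos: [0.5053, -0.0536, 0.0212]
orientation: [-0.001, -0.042, 0.999, -0.0]
wrist_force: [0.3, 0.8, -1.1]
finger_gap: 0.0405
```

>>> move_arm:
  commands:
    - [[0, 0, -0.05], [0, 0, 0], -1]
    - [[0, 0, -0.03], [0, 0, 0], -1]
    - [[0, 0, 0], [0, 0, 0], -1]

```text
clock: 32.0
tcp_pos: [0.5055, -0.0537, 0.0182]
orientation: [-0.0, -0.042, 0.999, -0.0]
wrist_force: [-0.2, -0.1, -2.1]
finger_gap: 0.0402
```

>>> move_arm:
  commands:
    - [[0, 0, -0.04], [0, 0, 0], -1]
    - [[0, 0, 0], [0, 0, 0], -1]

```text
clock: 32.2
tcp_pos: [0.5056, -0.0537, 0.0166]
orientation: [-0.0, -0.042, 0.999, -0.0]
wrist_force: [0.4, -1.2, -0.7]
finger_gap: 0.0402
```

>>> move_arm:
  commands:
    - [[0, 0, -0.04], [0, 0, 0], -1]
    - [[0, 0, 0], [0, 0, 0], -1]

```text
clock: 32.4
tcp_pos: [0.5057, -0.0538, 0.0163]
orientation: [0.0, -0.042, 0.999, -0.0]
wrist_force: [-3.8, 1.7, 8.2]
finger_gap: 0.0401
```

>>> move_arm:
  commands:
    - [[0, 0, -0.04], [0, 0, 0], -1]
    - [[0, 0, 0], [0, 0, 0], -1]

```text
clock: 32.6
tcp_pos: [0.5058, -0.0538, 0.0163]
orientation: [0.0, -0.042, 0.999, -0.001]
wrist_force: [-8.3, 2.3, 23.3]
finger_gap: 0.0402
```

Contact came at 0.016, as predicted. I'll relax and open only part way, to stay clear of the fence.

>>> move_arm:
  commands:
    - [[0, 0, 0.06], [0, 0, 0], -1]
    - [[0, 0, 0], [0, 0, 0], 0.1]
    - [[0, 0, 0], [0, 0, 0], 0.3]
    - [[0, 0, 0], [0, 0, 0], 0.3]
    - [[0, 0, 0], [0, 0, 0], 0.3]

```text
clock: 33.1
tcp_pos: [0.5055, -0.0537, 0.0156]
orientation: [-0.0, -0.042, 0.999, -0.0]
wrist_force: [0.5, 0.1, 1.0]
finger_gap: 0.0554
```

>>> move_arm:
  commands:
    - [[0, 0, 0.3], [0, 0, 0], 0.3]
    - [[0, 0, 0.9], [0, 0, 0], 0.3]
    - [[-0.2, 0.9, 0.9], [0, 0, 0], 0.3]
    - [[0, 1, 0.2], [0, 0, 0], -1]
    - [[0, 1, 0], [0, 0, 0], -1]

```text
clock: 33.6
tcp_pos: [0.4996, 0.062, 0.1102]
orientation: [0.002, -0.041, 0.999, -0.0]
wrist_force: [0.5, 0.1, -0.5]
finger_gap: 0.0272
```

>>> move_arm:
  commands:
    - [[-0.5, 0.8, 0], [0, 0, 0], -1]
    - [[-0.8, 0.8, 0], [0, 0, 0], -1]
    - [[-0.8, 0.6, 0], [0, 0, 0], -1]

```text
clock: 33.9
tcp_pos: [0.4131, 0.1508, 0.1076]
orientation: [0.0, -0.042, 0.999, -0.0]
wrist_force: [0.4, -0.4, -0.9]
finger_gap: 0.0001
```

```bash
python3 st.py .083 0; python3 shot.py s23 320 200 460 340 290 140 450 270
```

```text
t 33.9 tcp [0.4131 0.1508 0.1076] gap 0.0001 F [ 0.4 -0.4 -0.9] 
j [ 0.167  0.13  -0.492  0.948 -0.     0.083]
turn frac [ 0.     0.003 -0.007]
```

View pics/side_s23.png

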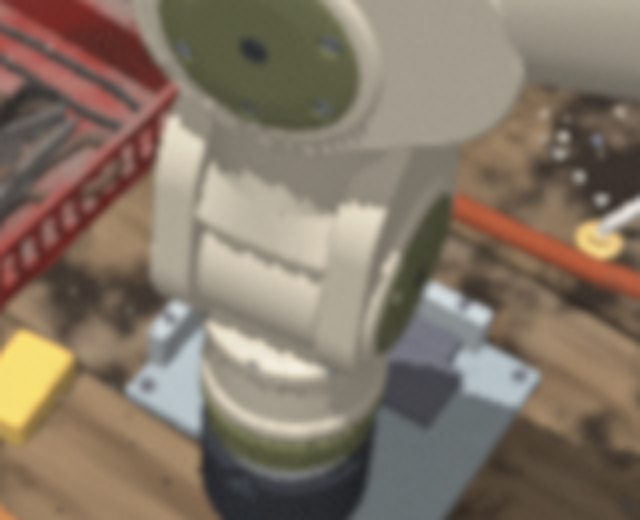

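View pics/top_s23.png

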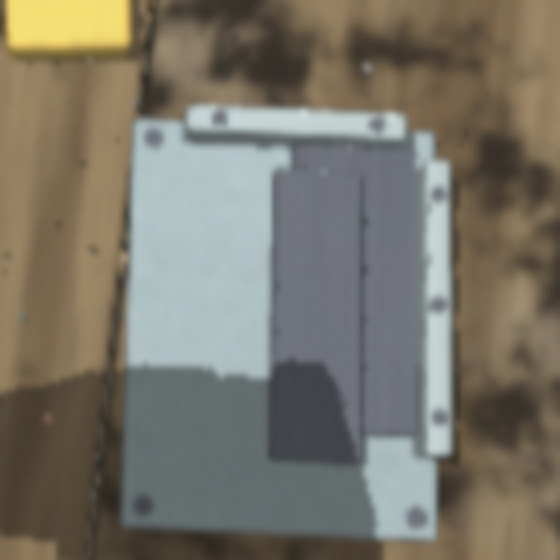

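Run:
```python
from h import *
for p in((275,168),(268,458),(362,464)): print(p,jig(ray("top",z2p(p,(320,200)),.034)).round(4))
for p in((417,436),(291,146)): print("wide",p,jig(ray("top",z2p(p,(320,200)),.022)).round(4))
```

```text
(275, 168) [-0.0163  0.0712]
(268, 458) [-0.1552  0.0725]
(362, 464) [-0.1559  0.0286]
wide (417, 436) [-0.1406  0.0004]
wide (291, 146) [-0.0021  0.0619]
```

The narrow slab lies flat on the wide one with its middle at (-0.086, 0.050). I'll push it to the long fence with the tips about 4 mm above the wide slab's top.

>>> move_arm:
  commands:
    - [[0.55, -0.8, 0], [0, 0, 0], -1]
    - [[0.55, -0.8, 0], [0, 0, 0], -1]
    - [[0.55, -0.8, 0], [0, 0, 0], -1]
    - [[0.55, -0.8, 0], [0, 0, 0], -1]
    - [[0, -0.65, 0], [0, 0, 0], -1]

```text
clock: 34.5
tcp_pos: [0.5056, -0.0077, 0.1079]
orientation: [0.002, -0.041, 0.999, -0.001]
wrist_force: [0.0, 0.0, -0.7]
finger_gap: -0.0003
```

>>> move_arm:
  commands:
    - [[0, 0, -0.6], [0, 0, 0], -1]
    - [[0, 0, -0.8], [0, 0, 0], -1]
    - [[0, 0, -0.5], [0, 0, 0], -1]
    - [[0, 0, 0], [0, 0, 0], -1]
    - [[0, 0, 0], [0, 0, 0], -1]

```text
clock: 35.0
tcp_pos: [0.5022, -0.0052, 0.0315]
orientation: [-0.0, -0.041, 0.999, -0.0]
wrist_force: [-0.9, 0.2, -0.7]
finger_gap: 0.0003
```

```bash
python3 st.py .083 0; python3 shot.py s24 320 200 460 340 290 140 450 270
```

```text
t 35.0 tcp [ 0.5022 -0.0052  0.0315] gap 0.0003 F [-0.9  0.2 -0.7] 
j [-0.17   0.323 -0.452  0.795 -0.001 -0.253]
turn frac [ 0.005 -0.003  0.002]
```

View pics/side_s24.png

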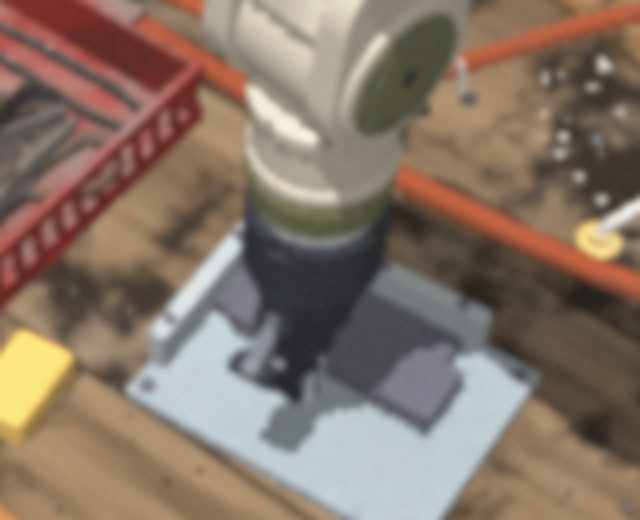

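>>> move_arm:
  commands:
    - [[0, 0, -0.24], [0, 0, 0], -1]
    - [[0.01, -0.2, 0], [0, 0, 0], -1]
    - [[0.02, -0.2, 0], [0, 0, 0], -1]
    - [[0.02, -0.2, 0], [0, 0, 0], -1]
    - [[0, 0, 0], [0, 0, 0], -1]

```text
clock: 35.6
tcp_pos: [0.5043, -0.0301, 0.0215]
orientation: [0.0, -0.041, 0.999, -0.001]
wrist_force: [-0.3, 1.2, 0.9]
finger_gap: 0.0002
```

```bash
python3 st.py .083 0; python3 shot.py s25 320 200 460 340 290 140 450 270
```

```text
t 35.6 tcp [ 0.5043 -0.0301  0.0215] gap 0.0002 F [-0.3  1.2  0.9] 
j [-0.218  0.34  -0.458  0.773 -0.001 -0.3  ]
turn frac [0.008 0.002 0.01 ]
```

View pics/side_s25.png

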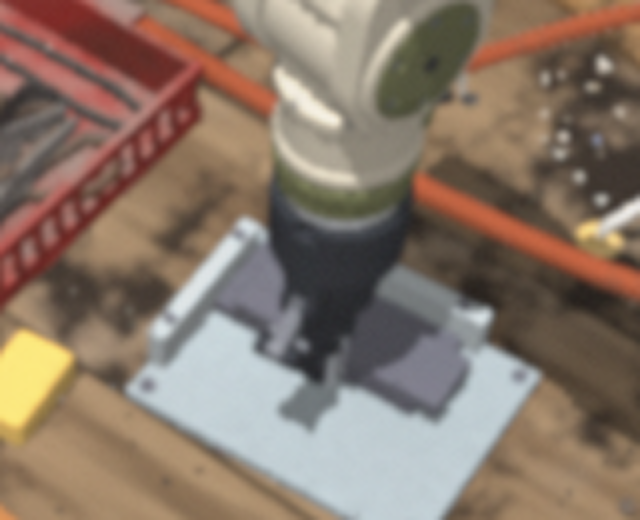

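>>> move_arm:
  commands:
    - [[0.02, -0.15, 0], [0, 0, 0], -1]
    - [[0.01, -0.15, 0], [0, 0, 0], -1]
    - [[0.01, -0.12, 0], [0, 0, 0], -1]
    - [[0, 0, 0], [0, 0, 0], -1]

```text
clock: 36.1
tcp_pos: [0.5056, -0.0464, 0.0213]
orientation: [-0.0, -0.041, 0.999, -0.0]
wrist_force: [-0.9, 0.4, -0.1]
finger_gap: -0.0002
```

>>> move_arm:
  commands:
    - [[0, -0.06, 0], [0, 0, 0], -1]
    - [[0, -0.05, 0], [0, 0, 0], -1]
    - [[0, 0, 0], [0, 0, 0], -1]

```text
clock: 36.4
tcp_pos: [0.5055, -0.0499, 0.0213]
orientation: [-0.0, -0.042, 0.999, -0.0]
wrist_force: [0.9, 1.4, -1.1]
finger_gap: 0.0
```

>>> move_arm:
  commands:
    - [[0, -0.05, 0], [0, 0, 0], -1]
    - [[0, 0, 0], [0, 0, 0], -1]

```text
clock: 36.6
tcp_pos: [0.5055, -0.0503, 0.0213]
orientation: [0.0, -0.042, 0.999, 0.002]
wrist_force: [1.9, 7.2, 1.0]
finger_gap: -0.0001
```

>>> move_arm:
  commands:
    - [[0, -0.05, 0], [0, 0, 0], -1]
    - [[0, 0, 0], [0, 0, 0], -1]

```text
clock: 36.8
tcp_pos: [0.5057, -0.0539, 0.0219]
orientation: [0.0, -0.042, 0.999, -0.001]
wrist_force: [-1.6, 2.5, 2.8]
finger_gap: 0.0
```

```bash
python3 st.py .083 0; python3 shot.py s26 320 200 460 340 290 140 450 270
```

```text
t 36.8 tcp [ 0.5057 -0.0539  0.0219] gap 0.0 F [-1.6  2.5  2.8] 
j [-0.264  0.345 -0.449  0.777 -0.001 -0.347]
turn frac [ 0.008  0.001 -0.006]
```

View pics/side_s26.png

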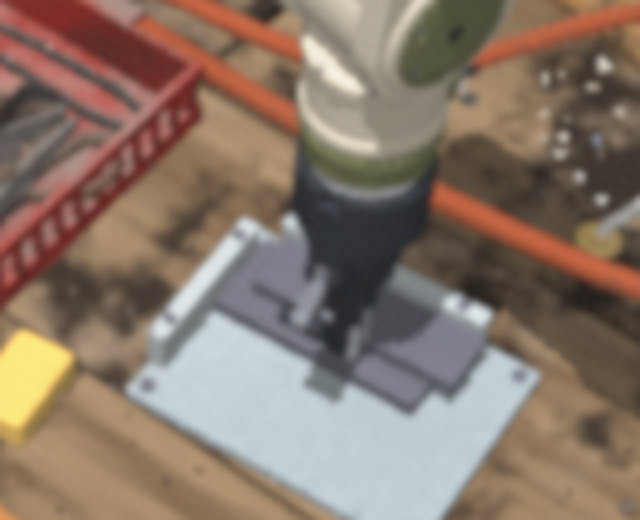

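View pics/top_s26.png

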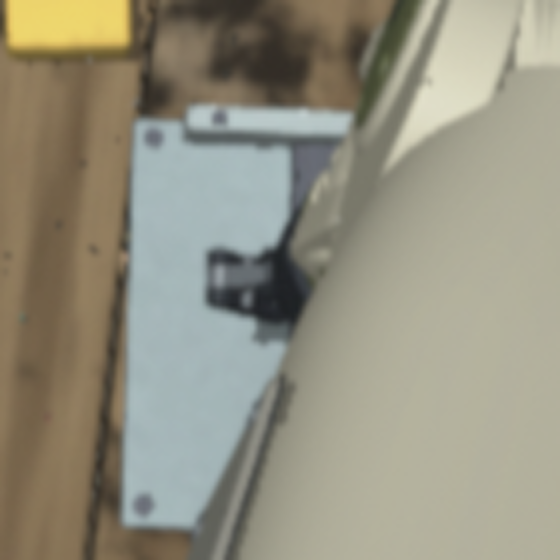

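>>> move_arm:
  commands:
    - [[0, -0.04, 0], [0, 0, 0], -1]
    - [[0, 0, 0], [0, 0, 0], -1]

```text
clock: 37.1
tcp_pos: [0.5058, -0.0551, 0.0219]
orientation: [0.0, -0.042, 0.999, 0.0]
wrist_force: [-0.6, 3.6, 5.8]
finger_gap: -0.0001
```

>>> move_arm:
  commands:
    - [[0, -0.04, 0], [0, 0, 0], -1]
    - [[0, 0, 0], [0, 0, 0], -1]

```text
clock: 37.3
tcp_pos: [0.5058, -0.0552, 0.0219]
orientation: [0.001, -0.042, 0.999, 0.002]
wrist_force: [-0.0, 9.2, 6.8]
finger_gap: -0.0
```

>>> move_arm:
  commands:
    - [[0, -0.05, 0], [0, 0, 0], -1]
    - [[0, 0, 0], [0, 0, 0], -1]

```text
clock: 37.5
tcp_pos: [0.5058, -0.0553, 0.0219]
orientation: [0.001, -0.043, 0.999, 0.004]
wrist_force: [0.6, 15.2, 7.9]
finger_gap: 0.0001
```

>>> move_arm:
  commands:
    - [[0, 0.3, 0], [0, 0, 0], -1]
    - [[0, 0.5, 0.5], [0, 0, 0], -1]
    - [[-0.6, 0.7, 1], [0, 0, 0], -1]
    - [[-0.8, 0.9, 0.5], [0, 0, 0], -1]
    - [[-0.6, 1, 0], [0, 0, 0], -1]

```text
clock: 38.0
tcp_pos: [0.4296, 0.0733, 0.0997]
orientation: [0.002, -0.041, 0.999, -0.001]
wrist_force: [1.2, 1.1, -0.5]
finger_gap: -0.0001
```

>>> move_arm:
  commands:
    - [[0, 1, 0], [0, 0, 0], -1]
    - [[0, 1, 0], [0, 0, 0], -1]

```text
clock: 38.2
tcp_pos: [0.428, 0.1541, 0.0977]
orientation: [0.0, -0.041, 0.999, -0.001]
wrist_force: [1.9, 0.0, 0.1]
finger_gap: -0.0001
```

```bash
python3 st.py .083 0; python3 shot.py s27 320 200 460 340 290 140 450 270
```

```text
t 38.2 tcp [0.428  0.1541 0.0977] gap -0.0001 F [1.9 0.  0.1] 
j [ 0.17   0.167 -0.474  0.929 -0.001  0.087]
turn frac [0.008 0.005 0.003]
```

View pics/side_s27.png

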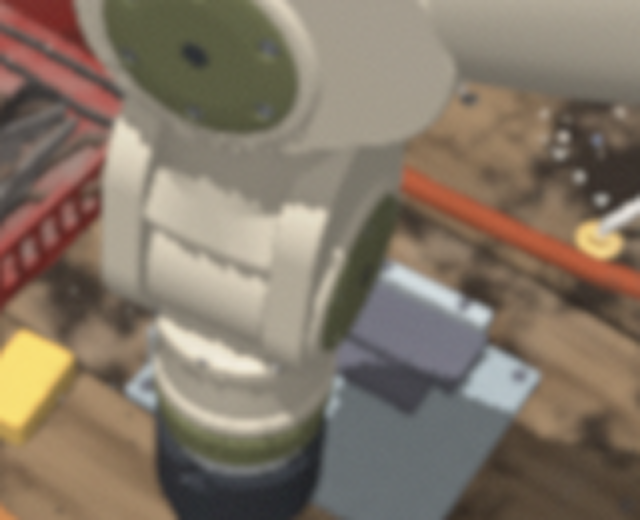

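View pics/top_s27.png

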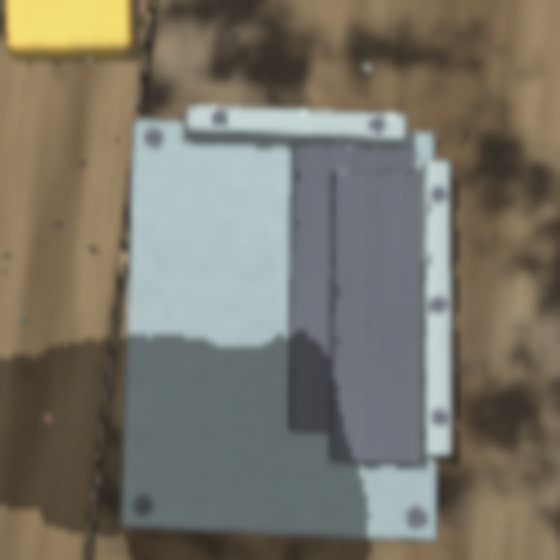

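>>> move_arm:
  commands:
    - [[-0.3, -0.8, 0], [0, 0, 0], -1]
    - [[-0.1, -1, 0], [0, 0, 0], -1]
    - [[-0.1, -1, 0], [0, 0, 0], -1]
    - [[0, -1, 0], [0, 0, 0], -1]
    - [[0, -1, 0], [0, 0, 0], -1]

```text
clock: 38.8
tcp_pos: [0.408, -0.0412, 0.0972]
orientation: [-0.0, -0.041, 0.999, -0.001]
wrist_force: [1.3, -0.3, 0.8]
finger_gap: 0.0
```

>>> move_arm:
  commands:
    - [[0, -1, 0], [0, 0, 0], -1]
    - [[0, -0.3, -0.5], [0, 0, 0], -1]
    - [[0, 0, -0.7], [0, 0, 0], -1]
    - [[0, 0, -0.4], [0, 0, 0], -1]
    - [[0, 0, 0], [0, 0, 0], -1]

```text
clock: 39.3
tcp_pos: [0.4062, -0.0911, 0.0312]
orientation: [-0.003, -0.041, 0.999, 0.0]
wrist_force: [0.2, 0.4, 0.3]
finger_gap: 0.0003
```

```bash
python3 st.py .083 0; python3 shot.py s28 320 200 460 340 290 140 450 270
```

```text
t 39.3 tcp [ 0.4062 -0.0911  0.0312] gap 0.0003 F [0.2 0.4 0.3] 
j [-0.413  0.183 -0.65   0.743 -0.001 -0.495]
turn frac [-0.005 -0.038  0.01 ]
```

View pics/side_s28.png

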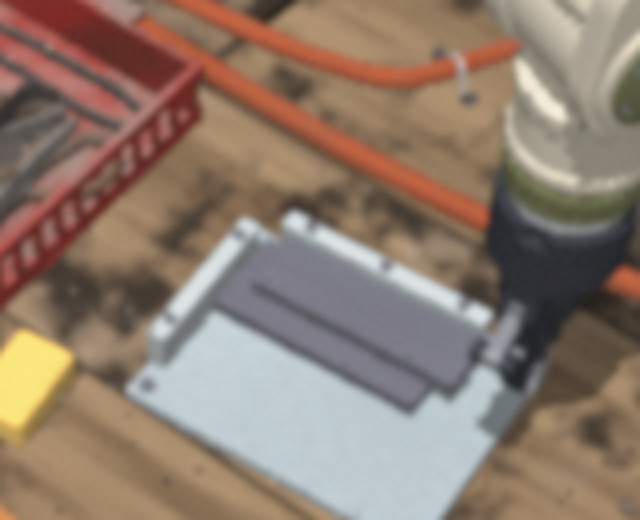

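>>> move_arm:
  commands:
    - [[0, 0, -0.22], [0, -0.03, 0], -1]
    - [[0.15, 0.01, 0], [0, 0, 0], -1]
    - [[0.15, 0.01, 0], [0, 0, 0], -1]
    - [[0.15, 0.02, 0], [0, 0, 0], -1]
    - [[0, 0, 0], [0, 0, 0], -1]

```text
clock: 39.9
tcp_pos: [0.4282, -0.0895, 0.0249]
orientation: [0.003, -0.042, 0.999, -0.001]
wrist_force: [-0.3, 0.4, -1.0]
finger_gap: -0.0
```

>>> move_arm:
  commands:
    - [[0.12, 0.01, 0], [0, 0.03, 0], -1]
    - [[0.1, 0.01, 0], [0, 0, 0], -1]
    - [[0, 0, 0], [0, 0, 0], -1]

```text
clock: 40.2
tcp_pos: [0.4361, -0.0885, 0.0244]
orientation: [-0.0, -0.042, 0.999, -0.0]
wrist_force: [-0.2, -0.1, -0.0]
finger_gap: 0.0001
```

```bash
python3 st.py .083 0; python3 shot.py s29 320 200 460 340 290 140 450 270
```

```text
t 40.2 tcp [ 0.4361 -0.0885  0.0244] gap 0.0001 F [-0.2 -0.1 -0. ] 
j [-0.381  0.237 -0.598  0.735 -0.001 -0.464]
turn frac [ 0.004 -0.001 -0.004]
```

View pics/side_s29.png

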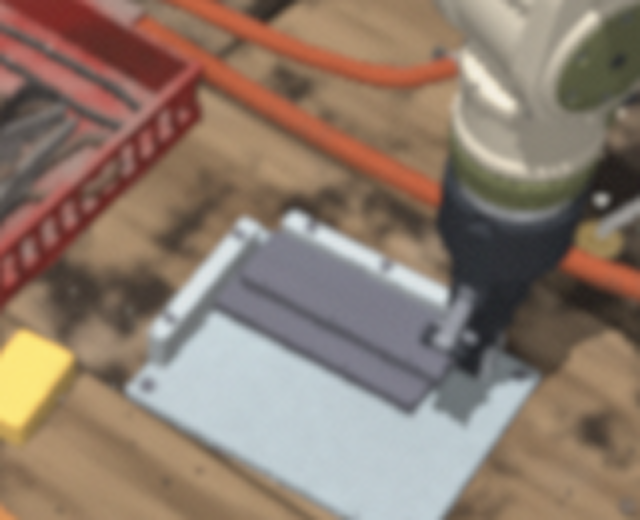

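>>> move_arm:
  commands:
    - [[0.06, 0, -0.03], [0, 0, 0], -1]
    - [[0.06, 0.01, 0], [0, 0, 0], -1]
    - [[0, 0, 0], [0, 0, 0], -1]

```text
clock: 40.6
tcp_pos: [0.4407, -0.0882, 0.0232]
orientation: [-0.0, -0.042, 0.999, -0.0]
wrist_force: [-0.5, -0.5, -0.1]
finger_gap: 0.0001
```

>>> move_arm:
  commands:
    - [[0.06, 0, 0], [0, 0, 0], -1]
    - [[0, 0, 0], [0, 0, 0], -1]

```text
clock: 40.8
tcp_pos: [0.4423, -0.0881, 0.0231]
orientation: [-0.001, -0.042, 0.999, -0.0]
wrist_force: [-2.7, -0.0, 0.3]
finger_gap: -0.0002
```

>>> move_arm:
  commands:
    - [[0.05, 0, 0], [0, 0, 0], -1]
    - [[0, 0, 0], [0, 0, 0], -1]

```text
clock: 41.0
tcp_pos: [0.4424, -0.088, 0.0229]
orientation: [-0.003, -0.041, 0.999, -0.0]
wrist_force: [-8.1, -1.1, 5.6]
finger_gap: -0.0004
```

Contact again at x_jig ≈ -0.150. I'll firm it up a little, then retreat and inspect.

>>> move_arm:
  commands:
    - [[0.04, 0, 0], [0, 0, 0], -1]
    - [[0, 0, 0], [0, 0, 0], -1]

```text
clock: 41.2
tcp_pos: [0.4424, -0.088, 0.0227]
orientation: [-0.004, -0.041, 0.999, -0.0]
wrist_force: [-10.5, -2.5, 9.3]
finger_gap: 0.0001
```

>>> move_arm:
  commands:
    - [[-0.3, 0, 0], [0, 0, 0], -1]
    - [[-0.3, 0, 0.8], [0, 0, 0], -1]
    - [[-0.2, 0.3, 1], [0, 0, 0], -1]
    - [[0, 1, 1], [0, 0, 0], -1]
    - [[0, 1, 0.5], [0, 0, 0], -1]

```text
clock: 41.7
tcp_pos: [0.4162, -0.0009, 0.1538]
orientation: [0.003, -0.04, 0.999, -0.001]
wrist_force: [2.1, 0.1, -0.5]
finger_gap: -0.0002
```

>>> move_arm:
  commands:
    - [[0, 1, 0], [0, 0, 0], -1]
    - [[0, 1, 0], [0, 0, 0], -1]
    - [[0, 1, 0], [0, 0, 0], -1]
    - [[0, 1, 0], [0, 0, 0], -1]
    - [[-0.3, 1, 0], [0, 0, 0], -1]

```text
clock: 42.2
tcp_pos: [0.4037, 0.2013, 0.151]
orientation: [0.002, -0.041, 0.999, 0.0]
wrist_force: [1.2, 0.8, -0.0]
finger_gap: 0.0002
```

```bash
python3 st.py .083 0; python3 shot.py s30 335 215 445 345 310 180 435 285
```

```text
t 42.2 tcp [0.4037 0.2013 0.151 ] gap 0.0002 F [ 1.2  0.8 -0. ] 
j [ 0.284  0.112 -0.397  1.058  0.     0.201]
turn frac [-0.007  0.021  0.001]
```

View pics/side_s30.png

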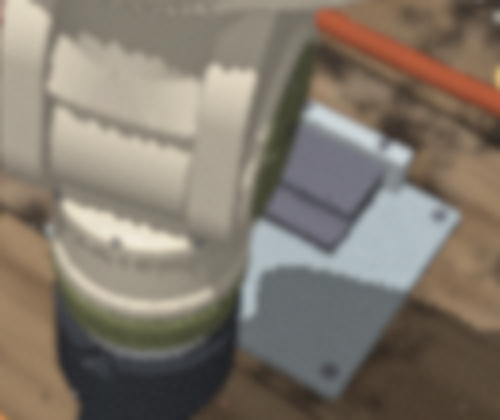

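View pics/top_s30.png

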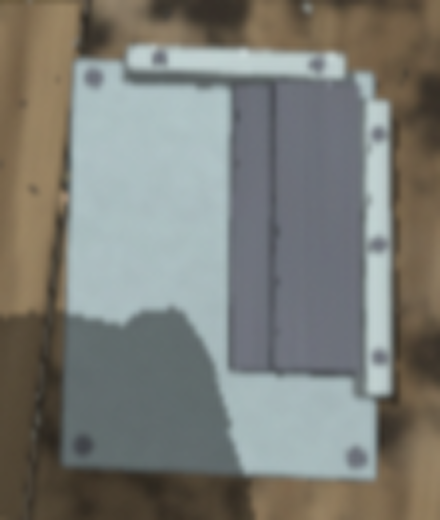

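Run:
```python
from h import *
for p in((274,84),(273,372),(355,375)): print("narrow",p,jig(ray("top",z2p(p,(335,215)),.034)).round(4))
for p in((229,370),(231,85)): print("wide",p,jig(ray("top",z2p(p,(335,215)),.022)).round(4))
cs=(.5932,-.0951)
print("side wide NL",jig(ray("side",z2p((334,250),(310,180)),.022),cs,.081).round(4))
for p in((350,216),): print("side narrow NL",jig(ray("side",z2p(p,(310,180)),.034),cs,.081).round(4))
```

```text
narrow (274, 84) [-0.003   0.0429]
narrow (273, 372) [-0.1417  0.0422]
narrow (355, 375) [-0.1413  0.0038]
wide (229, 370) [-0.1406  0.0611]
wide (231, 85) [-0.0016  0.0619]
side wide NL [-0.1408  0.0611]
side narrow NL [-0.1395  0.0429]
```

Both slabs measure flush to within 1–2 mm, and their yaw is within about 0.006 rad. I'm handing the job in.

```bash
python3 -c "
from workcell import job
print(job.hand_in())"
```

```text
the job is handed in; nothing more can be done
None
```

I stacked both slabs in the jig and handed the job in at about 42 s; no verdict was reported. The wide slab was placed and pushed flush against both fences before I took the narrow one. The narrow slab was then laid on top and squared the same way.

**Last checks (jig_corner frame):** these are edge positions from the camera images, in mm.

| Slab | Near end x (target -140) | Left side y | Yaw from long fence |
|---|---|---|---|
| Wide | -140.6 top view, -140.8 side view | 61 to 62 (target 60) | about 0.006 rad |
| Narrow | -141.7 top view, -139.5 side view | about 42.5 (target 42) | about 0.005 rad |

Each push ended in a clear force rise of 9–20 N. Both slabs stopped against the end fence at the same tool position. I judged that both lie flat from the pictures and did not measure it after placing.

**What failed or disagreed:**
- **First grasp:** it missed because the tips stand about 4 mm behind the TCP when shut, not 19 mm ahead as stated. Probing for this briefly pressed the wide slab with about 85–90 N at the wrist, below the 120 N limit.
- **Camera heights:** they read about 5 mm low at the jig.
- **Narrow slab push:** it stuck briefly before sliding on to the long fence.
- **Narrow slab end position:** the two views differ by about 2 mm, but both are within tolerance.

The wax, tape roll and jar were never touched as far as I could tell, though I did not re-measure them at the end.

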